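# Flip the ratchet and clamp the V-block

## Task

Stand the larger of the two V-blocks upright, V up, on the bed between the open jaws of the bench clamp and let go of it. The clamp's ratchet is still set to open: flip the small direction lever on top of the ratchet head over to its other side, and only then swing the handle back and forth until the jaws grip the block firmly. Close the jaws with the handle only, never wind them further open, and leave the smaller V-block and the brass bushing where they are.

Things in the scene. Friction and masses are not known exactly. Their poses are not given: they have to be found in the camera images.
- clamp: Grey bench clamp, fixed. Base plate 100 x 240 mm; its top, the bed, is 12 mm above the bench. Origin under the plate's centre; y runs along the plate from the ratchet end (-y) to the fixed jaw (+y), z up. Fixed jaw: steel, 56 wide (x), 18 high above the bed, its face at y = +88 mm. The ratchet stands at y = -68 mm.
- clamp_seat (a point): Middle of the clear bed between the open jaws, on the bed (12 mm above the bench), at x = 0, y = +56.5 mm of the clamp; axes as the clamp's. The block belongs here.
- clamp_jaw: Moving jaw, steel, 56 wide x 18 thick x 18 high above the bed. Origin under the centre of its flat face at bench height, axes as the clamp's. Starts with its face at y = +25 mm of the clamp (gap 63 mm), slides along the clamp's y: 36 mm to close, 13 mm to open, 14 mm per radian of driving. Its stiff gearing (36 N at the jaw) holds it where the ratchet has brought it.
- pinion_axis (a point): Point on the vertical axis about which handle and direction lever turn, on the ratchet head, 60 mm above the bench. Nothing on the head is higher than 70 mm except the lever's tab and the handle's grip.
- clamp_handle (a joint): Handle angle, counter-clockwise from above positive, stops at -0.68 and 0.68 rad; 0 points along the clamp's -x. Lever on its positive side: counter-clockwise drives the jaw closed (up to 0.4 rad lost until a tooth catches), clockwise free-wheels. Lever negative: clockwise drives it open. Driving takes 6 N at the grip, free-wheeling under 5 N; on the block it goes hard. Several swings are needed.
- handle_grip (a point): Centre of the handle's upright black grip, a round post 19 mm in diameter from 60 to 110 mm above the bench, 115 mm from the pinion axis; this point is 86 mm above the bench. The handle bar below it is 16 mm wide, its top 60 mm above the bench. The post does not spin.
- dir_lever (a joint): Angle of the direction lever relative to the handle, counter-clockwise from above positive, stops at -0.45 and +0.45 rad. Starts near -0.45 (open); at its positive stop it is set to close. It stays where it is put: 2.5 N at the tab moves it, while the handle would need 5 N there to turn along.
- lever_tab (a point): Upright tab of the direction lever, a round steel pin 10 mm in diameter from 64 to 98 mm above the bench, 41 mm from the pinion axis; at lever angle 0 it lies exactly opposite the handle. This point is 84 mm above the bench. The flat lever arm below it is 11 mm wide, its top 67 mm above the bench.
- vblock_center (a point): Centre of the larger V-block: dark steel, 38 (x) x 43 (y) x 42 (z) mm, V groove in its top (+z), 0.3 to 0.65 kg, standing upright on the bench; this point is half-way up, 21 mm over its underside. Grasp two opposite sides. Axes as the block's.
- v_block_a: The larger V-block itself, origin under its centre.
- v_block_b: The smaller V-block, 28 x 31 x 30 mm, the same shape; to be left alone. Origin under its centre.
- sample_2: Brass stepped bushing, 34 mm in diameter, 26 mm high; to be left alone. Origin under its centre.
Not all that is in view belongs to the job. What is shaped like the v_block_a but blue is not meant.

How it is judged:
By the outcome, as a careful person would: the job done as asked, in the order asked, and still so for the second after the job is handed in, with the robot touching nothing.
It also fails if it takes over 64 s, if anything falls off the work surface, if the arm or the gripper's body presses on something with over 40 N, if the wrist force passes 120 N, or if a joint passes its speed limit or range.

## Robot

A 6-joint arm with a two-finger parallel gripper is mounted at the origin on a cart in front of the work surface, level with it; the furniture and walls round the work are solid. World frame = base frame: x ahead of the robot, y to its left, z up, the work surface at z = 0. Lengths are in m, angles in degrees, forces in N, time in s.
With the tool pointing down it reaches from about 0.375 to 0.9 m from the base axis. Payload 3.1 kg.
Tool frame: the origin (TCP) lies on the centre line of the jaws, within the pads' length; the fingertips stand 19 mm ahead of it and the grasp point (between the pads) is the TCP; z points along the fingers, y is the direction in which the jaws open and shut (so a half turn about z gives the same grasp; the last joint's range is limited). The gripper opens to 87 mm and grips with 3 to 60 N. Pads are 19 mm wide; open, the fingers measure 117 mm over their backs; the gripper's body (75 mm by 190 mm) begins 51 mm behind the grasp point.
Start: joints at [65.46, 30.224, 82.088, -0, 67.689, -10.227], TCP at [0.154, 0.606, 0.242] pointing down, gripper open.
Joint ranges: [-176.69, 176.69], [-43.24, 126.21], [12.49, 139.97], [-82, 262], [0, 151.66], [-163.58, 163.58]. Speed limits (degrees/s): [159.86, 159.86, 180, 180, 180, 180].

## Interface

Orientations are given as a 3x3 rotation matrix whose columns are the frame's x, y, z axes.
In Python, from rig import bot gives the robot as it stands.
- The arm moves only by the tool carry_out, never from a script. Its argument "targets" is a list of rows, each a list of 6 numbers: the shift along the tool's x, y, z each as a share of 200 mm, from -1 to 1, then the turn, a rotation vector about the tool's x, y, z each as a share of pi/2 rad, from -1 to 1. In form: [[dx, dy, dz, ax, ay, az], ...]. A call has 1 to 20 rows; each row is the pose to reach, as a shift and turn from the pose measured when the call began, along the tool's axes at that moment; what a row does not reach only later rows make up. A row lasts 1/8 s, in which the tool goes at most 62.5 mm and 10.7 degrees, less where a joint would pass 70% of its speed; a pose out of reach is approached as far as the arm can. A call with a number of a shift or a turn outside -1 to 1 is refused whole. A call with a gripper value outside its range is refused whole. "jaw" is the gripper's target within -1 to 1 (fully open at 1, half-way at 0, shut at -1), set as the call begins (left out, the last holds). The fingers move at their own pace and stop on an object; the grip force is fixed at half the most. Time passes only in rows, so rows that repeat a pose let the fingers close. It gives the time, the measured TCP pose, the force and the opening at its end, in the units of the state.
- bot.read_state(): the state, without advancing time (a new reading comes with each control period).
- bot.capture(name): name is "side" or "top"; returns the picture (480x640x3 uint8, blue, green, red); there is no depth.
- bot.camera_info(name): a dict with "camera_matrix" (3x3 intrinsics, pixels), "view" (4x4, takes a point from world to camera coordinates). Camera axes: x right, y down, z forward; pixel columns grow to the right and rows downward; lengths in m; the calibration is good to about 2 mm. A picture is of the moment at which its call begins. camera_info takes no time and is no camera call.
- bot.hand_in(): hands the job in, once; it reports no verdict.
The state is a dict: "time_s": time; "joint_positions": joint angles; "qvel": joint speeds; "tau": joint torques, N m; "position": TCP position; "tcp_rot": TCP orientation; "force": force on the tool from outside, world axes, zero at the start; "moment": the same for the moment, N m; "opening": opening from 0.0 (shut) to 1.0 (fully open).
Only numpy, scipy, OpenCV 4.12 (cv2) and the standard library are available. Lean on these libraries where they do the work, as an engineer would, in place of code of your own. Each camera call takes 0.05 s, during which the arm holds its last target.

## Working session

There is one attempt and no reset: what is moved stays moved. The work goes in short steps, Python scripts to look and compute and a tool call to move; the robot and the scene stay as the last step left them, time stands still between calls to the robot, and variables do not carry over. Pictures are saved under pics/ and viewed, and the job is handed in when it is done.

Besides the shell and the picture viewer there is one more tool, called after "Emit:" in YAML: its name, and indented under it one key for each argument. carry_out: Moves the arm, as the interface text tells. Shift numbers are shares of 200 mm and turn numbers shares of pi/2 rad, none past 1 either way. Its arguments: {"type":"object","properties":{"targets":{"type":"array"},"jaw":{"type":"number"}},"required":["targets"]}

```bash
mkdir -p pics; ls; python3 - <<'E'
from rig import bot
import cv2,numpy as np
np.set_printoptions(precision=4,suppress=True)
for n in("side","top"):
    im=bot.capture(n); cv2.imwrite(f"pics/{n}0.png",im)
    c=bot.camera_info(n); print(n,np.array(c["camera_matrix"]),np.array(c["view"]))
s=bot.read_state()
for k in s: print(k,s[k])
E
```

```text
pics
side [[574.0629   0.     325.3842]
 [  0.     574.0629 242.0404]
 [  0.       0.       1.    ]] [[-0.9597 -0.2808  0.014   0.5417]
 [-0.1929  0.6211 -0.7596  0.0957]
 [ 0.2046 -0.7317 -0.6502  1.0136]
 [ 0.      0.      0.      1.    ]]
top [[467.5324   0.     320.7088]
 [  0.     467.5324 240.6276]
 [  0.       0.       1.    ]] [[ 0.0042 -1.     -0.0019  0.1473]
 [-0.9864 -0.0038 -0.1643  0.5201]
 [ 0.1643  0.0025 -0.9864  0.8446]
 [ 0.      0.      0.      1.    ]]
time_s 0.1
joint_positions [ 65.4596  30.2747  82.1512  -0.0025  67.6891 -10.2268]
qvel [-0.029  -0.1308 -0.1865  0.0028 -0.1015  0.0215]
tau [ -0.0006 -44.0986 -17.7151   0.0635   0.0533  -0.0001]
position [0.1542 0.605  0.2406]
tcp_rot [[-0.969   0.2472 -0.0008]
 [ 0.2472  0.969  -0.0018]
 [ 0.0003 -0.002  -1.    ]]
force [-0.394   0.4977 -0.068 ]
moment [ 0.0302 -0.021  -0.0039]
opening 1.0002883315911573
```

View pics/side0.png

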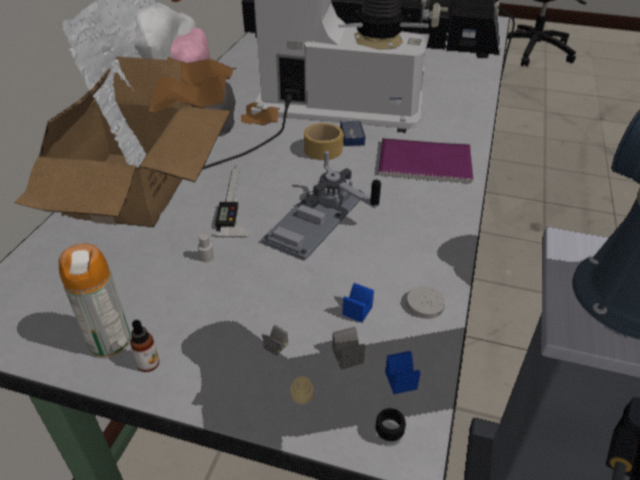

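View pics/top0.png

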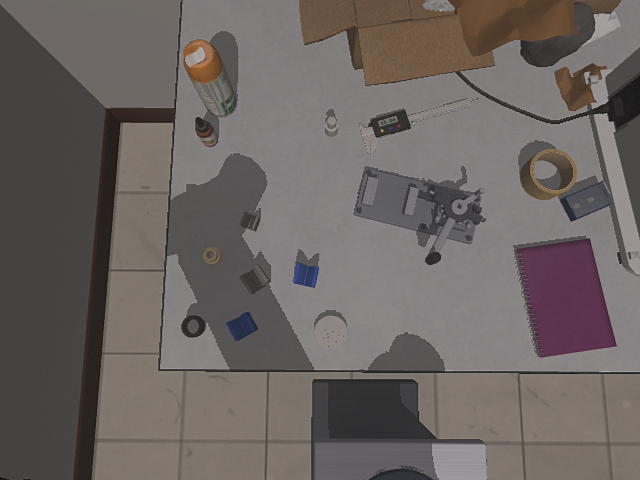

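```bash
python3 - <<'E'
import cv2,numpy as np
def crop(n,x0,y0,w,h,s,o):
    im=cv2.imread(f"pics/{n}.png")[y0:y0+h,x0:x0+w]
    im=cv2.resize(im,None,fx=s,fy=s,interpolation=cv2.INTER_CUBIC)
    im=cv2.convertScaleAbs(im,alpha=1.4,beta=15)
    for i in range(0,w,10):
        cv2.line(im,(i*s,0),(i*s,4 if i%50 else 12),(0,255,0),1)
        if i%20==0: cv2.putText(im,str(x0+i),(i*s,20),0,.35,(0,255,0),1)
    for i in range(0,h,10):
        cv2.line(im,(0,i*s),(5,i*s),(0,255,0),1)
        if i%20==0: cv2.putText(im,str(y0+i),(6,i*s+4),0,.35,(0,255,0),1)
    cv2.imwrite(f"pics/{o}.png",im)
crop("top0",350,150,140,120,5,"ct_clamp")
crop("side0",260,140,130,120,5,"cs_clamp")
crop("top0",190,200,140,100,5,"ct_blk")
crop("side0",260,280,140,110,5,"cs_blk")
E
```

```text
(no output)
```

View pics/ct_clamp.png

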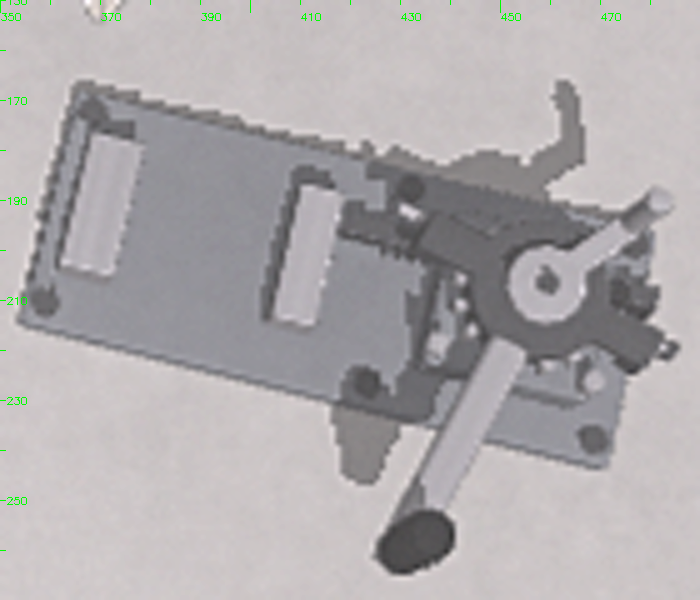

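View pics/cs_clamp.png

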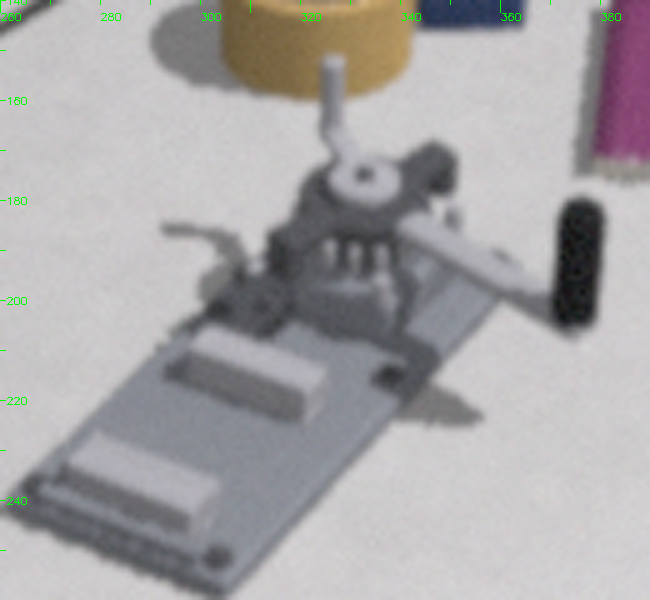

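View pics/ct_blk.png

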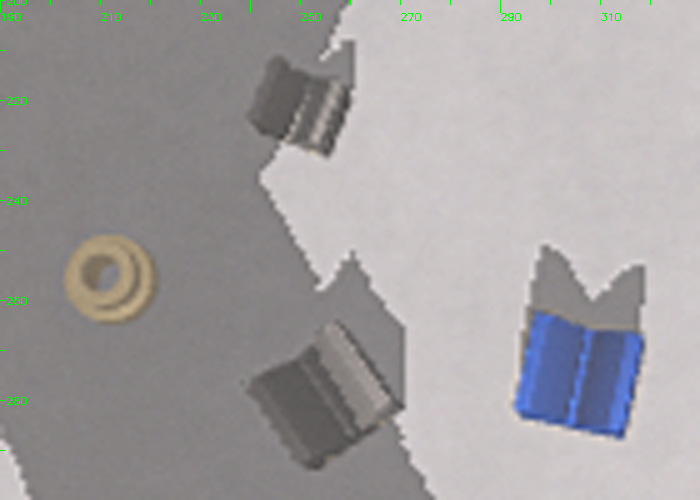

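View pics/cs_blk.png

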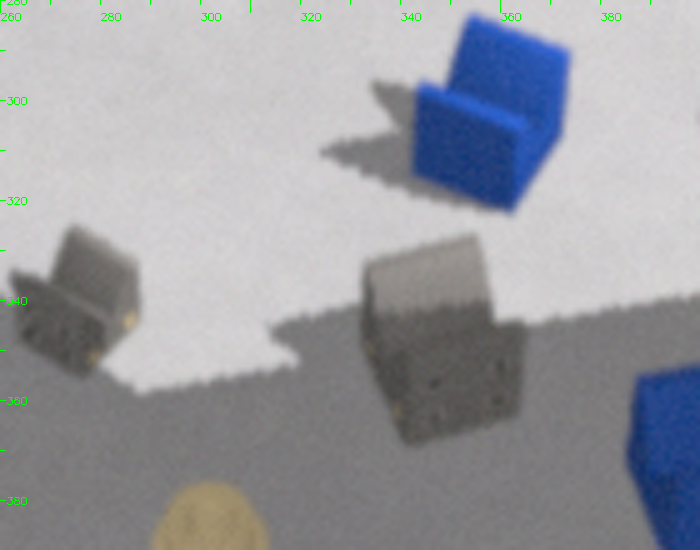

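```bash
cat > h.py <<'E'
import numpy as np
from rig import bot
from scipy.optimize import least_squares
np.set_printoptions(precision=4,suppress=True)
C={n:(np.array(bot.camera_info(n)["camera_matrix"]),np.array(bot.camera_info(n)["view"])) for n in("side","top")}
def proj(n,p):
    K,V=C[n]; q=V[:3,:3]@np.asarray(p,float)+V[:3,3]; q=K@q; return q[:2]/q[2]
def ray(n,uv,z):
    K,V=C[n]; d=V[:3,:3].T@np.linalg.inv(K)@np.array([uv[0],uv[1],1.]); o=-V[:3,:3].T@V[:3,3]
    return o+d*(z-o[2])/d[2]
def rz(a): return np.array([[np.cos(a),-np.sin(a),0],[np.sin(a),np.cos(a),0],[0,0,1]])
E
cat > fit.py <<'E'
from h import *
for n in C: print(n,"cam at",-C[n][1][:3,:3].T@C[n][1][:3,3])
obs=[("top",(-.05*-1,.120,.012),(366,166.6)),("top",(-.05,.120,.012),(354,214)),("top",(-.05,-.120,.012),(471,243.4)),
("top",(.028,.088,.030),(378.6,178.6)),("top",(-.028,.088,.030),(372.6,205)),
("top",(.028,.025,.030),(411.6,187)),("top",(-.028,.025,.030),(404.6,214)),("top",(0,-.068,.070),(459.6,206)),
("side",(-.05,.12,.012),(305,259)),("side",(.028,.025,.03),(297.6,212.4)),("side",(-.028,.025,.03),(321,217)),("side",(0,-.068,.07),(332.8,175.5))]
def cl(p,q): return rz(p[2])@np.array(q)+[p[0],p[1],0]
def f(p): return np.concatenate([proj(n,cl(p,q))-uv for n,q,uv in obs])
r=least_squares(f,[.6,-.05,-.2],loss="soft_l1"); p=r.x
print(p,np.degrees(p[2])); print(f(p).reshape(-1,2))
pin=cl(p,(0,-.068,.06)); print("pinion",pin,"seat",cl(p,(0,.0565,.012)))
def g(x,pts,R):
    P=pin[:2]+R*np.array([np.cos(x[0]),np.sin(x[0])]); return np.concatenate([proj(n,[*P,z])-uv for n,z,uv in pts])
for nm,R,pts,x0 in(("grip",.115,[("side",.086,(375.4,193)),("top",.086,(433,258.2))],[np.pi]),("tab",.041,[("side",.096,(326.6,153)),("top",.094,(481,190.6))],[0.])):
    r=least_squares(g,x0,args=(pts,R)); a=r.x[0]; print(nm,a,"rel",a-p[2],"pos",pin[:2]+R*np.array([np.cos(a),np.sin(a)]),r.fun)
    print("   ray", ray("top",pts[1][2],pts[1][1]),ray("side",pts[0][2],pts[0][1]))
c=[ray("top",u,.042) for u in((239.6,276.4),(257,264.4),(270.4,281.4),(253,293.6))]
c=np.array(c); print(c)
for i in range(4):
    d=c[(i+1)%4]-c[i]; print(np.linalg.norm(d),np.degrees(np.arctan2(d[1],d[0])))
print(c.mean(0))
E
python3 fit.py
```

```text
side cam at [0.3309 0.8343 0.7242]
top cam at [0.3737 0.1472 0.9188]
[ 0.5976 -0.0435 -0.2495] -14.296345733592615
[[-0.8478  0.4364]
 [-0.7331 -0.1117]
 [ 0.9928  0.4223]
 [ 0.5442 -0.1937]
 [-0.0895  0.2039]
 [-1.2427 -0.848 ]
 [-0.5915 -0.895 ]
 [ 0.2177  0.3339]
 [ 0.1417 -1.8979]
 [-0.3365 -3.0284]
 [ 0.4087  1.5103]
 [ 0.4771 -1.057 ]]
pinion [ 0.5808 -0.1094  0.06  ] seat [0.6115 0.0112 0.012 ]
grip 2.6160233072646855 rel 2.865541611319321 pos [ 0.4813 -0.0517] [ 0.1155 -0.5705 -0.2908 -0.0576]
   ray [ 0.4812 -0.0522  0.086 ] [ 0.4811 -0.0498  0.086 ]
tab -0.9418290365726903 rel -0.6923107325180551 pos [ 0.6049 -0.1426] [ 0.036   0.2437  0.3027 -0.2352]
   ray [ 0.6044 -0.142   0.094 ] [ 0.6052 -0.1434  0.096 ]
[[0.451  0.3015 0.042 ]
 [0.4738 0.2694 0.042 ]
 [0.4418 0.2434 0.042 ]
 [0.419  0.2754 0.042 ]]
0.039347290825933474 -54.6223777423132
0.041159801920363184 -140.8722822266711
0.03932916927705656 125.58064847888932
0.041300067611287974 39.140500690129024
[0.4464 0.2724 0.042 ]
```

```bash
python3 - <<'E'
import cv2
a=cv2.imread("pics/top0.png")[256:302,230:280]; b=cv2.imread("pics/side0.png")[320:375,325:372]
for i,(im,n) in enumerate(((a,"zt"),(b,"zs"))):
    im=cv2.resize(im,None,fx=11,fy=11,interpolation=cv2.INTER_CUBIC); im=cv2.convertScaleAbs(im,alpha=2,beta=-50)
    x0,y0=((230,256),(325,320))[i]
    for k in range(0,im.shape[1]//11,5): cv2.putText(im,str(x0+k),(k*11,10),0,.35,(0,255,0),1); cv2.line(im,(k*11,12),(k*11,16),(0,255,0))
    for k in range(0,im.shape[0]//11,5): cv2.putText(im,str(y0+k),(0,k*11+4),0,.35,(0,255,0),1)
    cv2.imwrite(f"pics/{n}.png",im)
E
```

```text
(no output)
```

View pics/zt.png

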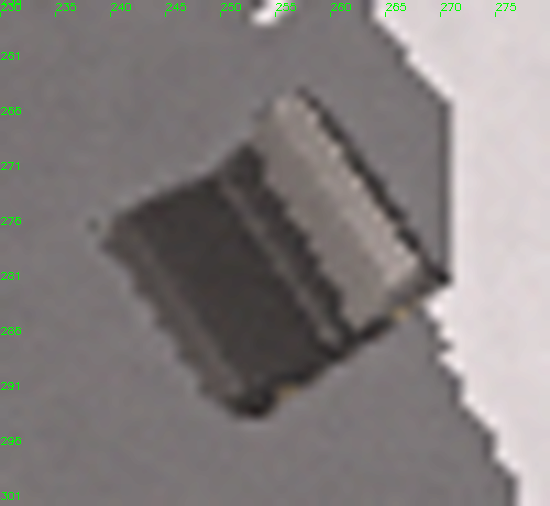

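View pics/zs.png

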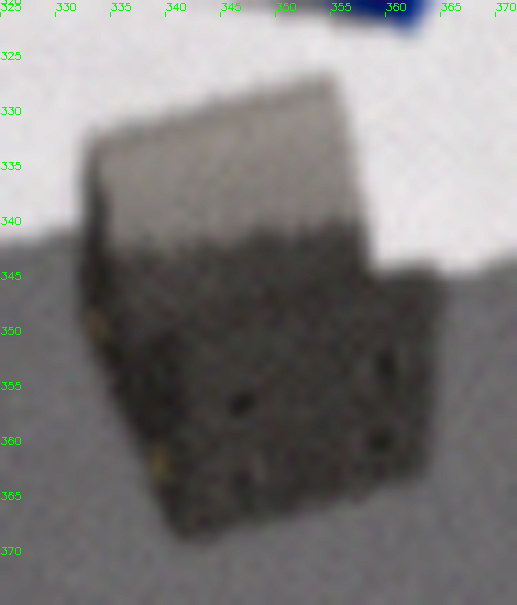

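```bash
cat > fitb.py <<'E'
from h import *
H={"top":np.array([(239.2,276.5),(257,264.3),(270.4,281.4),(253.2,293.8),(249.5,293)])-.4,
"side":np.array([(332.2,332),(354.7,326.5),(365,344),(363.6,362.5),(342,369.2)])-.4}
def f(x,sx=.019,sy=.0215,h=.042):
    r=[]
    for n in H:
        P=np.array([proj(n,rz(x[2])@np.array([a*sx,b*sy,z])+[x[0],x[1],0]) for a in(-1,1) for b in(-1,1) for z in(0,h)])
        for t in np.arange(0,2*np.pi,np.pi/12):
            d=np.array([np.cos(t),np.sin(t)]); r.append((P@d).max()-(H[n]@d).max())
    return np.array(r)
for a in np.radians([-53,37]):
    r=least_squares(f,[.446,.272,a],loss="soft_l1"); print(r.x,np.degrees(r.x[2]),r.cost); print(r.fun.round(1))
E
python3 fitb.py; sed -i 's/-uv for n,q,uv in obs/-(np.array(uv)-.4) for n,q,uv in obs/' fit.py; python3 fit.py | grep -A2 -E "pinion|grip|tab|^\["|head -30
```

```text
[ 0.4485  0.275  -0.9289] -53.223376039505304 28.343692081527912
[ 1.   1.4  1.7  1.9  1.9  1.4  0.9  0.  -1.  -1.7 -0.7 -0.4 -0.   0.4
  0.7  1.   1.7  1.5  1.2  0.9  0.4  0.3 -0.   0.5  1.4  1.   0.8  0.6
  0.3 -0.1  0.6  1.3  2.   2.4  2.8  6.6  1.8  0.7  0.1 -0.5 -1.1 -1.4
 -0.4  0.2  0.7  1.1  1.3  1.1]
[0.4483 0.2748 0.6081] 34.839383847818205 17.38894217798795
[ 1.3  1.3  1.3  1.2  0.6  0.6  0.6  0.3 -0.1 -0.3  0.1  0.2  0.2  0.2
  0.2  0.2  0.1  0.5  0.8  1.1  1.3  1.6  0.9  1.1  0.3  0.6  1.   1.3
  1.6  0.8  1.2  1.4  1.6  1.7  1.6  4.8  0.5 -0.1 -0.  -0.  -0.   0.
  0.2  0.4  0.5  0.6  0.4 -0.4]
[ 0.5983 -0.0429 -0.2492] -14.28060945358312
[[-0.7805  0.4854]
 [-0.6564 -0.0715]
 [ 1.0568  0.4224]
--
pinion [ 0.5815 -0.1088  0.06  ] seat [0.6123 0.0119 0.012 ]
grip 2.6248027592549463 rel 2.8740464134114 pos [ 0.4816 -0.0519] [-0.0006 -0.666  -0.1632 -0.2117]
   ray [ 0.4812 -0.0522  0.086 ] [ 0.4811 -0.0498  0.086 ]
tab -0.9663957705402959 rel -0.7171521163838421 pos [ 0.6048 -0.1425] [ 0.0471  0.2602  0.2739 -0.2142]
   ray [ 0.6044 -0.142   0.094 ] [ 0.6052 -0.1434  0.096 ]
[[0.451  0.3015 0.042 ]
 [0.4738 0.2694 0.042 ]
 [0.4418 0.2434 0.042 ]
--
[0.4464 0.2724 0.042 ]
```

```bash
cat >> h.py <<'E'
def share(p,ydeg,R0=None,p0=None):
    """shares for TCP at p, tool down, tool y at world azimuth ydeg (mod 180, nearest)"""
    from scipy.spatial.transform import Rotation as Ro
    s=bot.read_state()
    if R0 is None: R0=np.array(s["tcp_rot"]); p0=np.array(s["position"])
    cur=np.degrees(np.arctan2(R0[1,1],R0[0,1])); a=cur+((ydeg-cur+90)%180-90); a=np.radians(a)
    y=np.array([np.cos(a),np.sin(a),0]); z=np.array([0,0,-1.]); R=np.column_stack([np.cross(y,z),y,z])
    return np.concatenate([R0.T@(np.array(p)-p0)/.2, Ro.from_matrix(R0.T@R).as_rotvec()/(np.pi/2)]).round(4)
E
python3 - <<'E'
from h import *
print(share((.3,.44,.16),55)); print(share((.4483,.2748,.13),34.8))
E
```

```text
[-0.9103 -0.6185  0.4042 -0.0013  0.      0.2299]
[-1.8331 -1.2352  0.5551 -0.0013  0.0003  0.4543]
```

Emit:
carry_out:
  targets:
    - [-0.91,-0.62,0.4,0,0,0.23]
    - [-0.91,-0.62,0.4,0,0,0.23]
    - [-0.91,-0.62,0.4,0,0,0.23]
    - [-0.91,-0.62,0.4,0,0,0.23]
  jaw: 1

```text
time_s: 0.6
position: [0.3007, 0.4376, 0.1598]
tcp_rot: [[-0.819, 0.574, -0.002], [0.574, 0.819, -0.003], [-0.0, -0.003, -1.0]]
force: [0.1, 0.2, -0.1]
opening: 1.005
```

```bash
python3 - <<'E'
from h import *
print(share((.4483,.2748,.10),34.8))
E
```

```text
[-1.0719 -0.2414  0.3001 -0.0022  0.0006  0.2238]
```

Emit:
carry_out:
  targets:
    - [-0.99,-0.24,0.25,0,0,0.224]
    - [-0.99,-0.24,0.25,0,0,0.224]
    - [-0.99,-0.24,0.25,0,0,0.224]
    - [-0.99,-0.24,0.25,0,0,0.224]
    - [-0.99,-0.24,0.25,0,0,0.224]

```text
time_s: 1.23
position: [0.4361, 0.2829, 0.1092]
tcp_rot: [[-0.567, 0.824, -0.003], [0.824, 0.567, -0.003], [-0.001, -0.004, -1.0]]
force: [-0.7, 0.6, -0.6]
opening: 0.995
```

```bash
python3 - <<'E'
from h import *
import cv2
for n,(x0,y0,w,h) in (("side",(300,290,90,100)),("top",(215,235,90,80))):
    im=bot.capture(n); cv2.imwrite(f"pics/{n}1.png",im)
    c=cv2.resize(im[y0:y0+h,x0:x0+w],None,fx=6,fy=6,interpolation=cv2.INTER_CUBIC); c=cv2.convertScaleAbs(c,alpha=1.8,beta=-20)
    # overlay model
    for z in(0,.042):
        P=np.array([proj(n,rz(.6081)@np.array([a*.019,b*.0215,z])+[.4483,.2748,0]) for a,b in((-1,-1),(1,-1),(1,1),(-1,1))])
        cv2.polylines(c,[((P-[x0,y0]+.5)*6).astype(np.int32)],True,(0,255,0) if z else (0,0,255),1)
    cv2.imwrite(f"pics/o_{n}1.png",c)
print(share((.4483,.2748,.10),34.8))
E
```

```text
[-0.0793  0.0291  0.0491 -0.0026  0.0006 -0.0005]
```

View pics/o_side1.png

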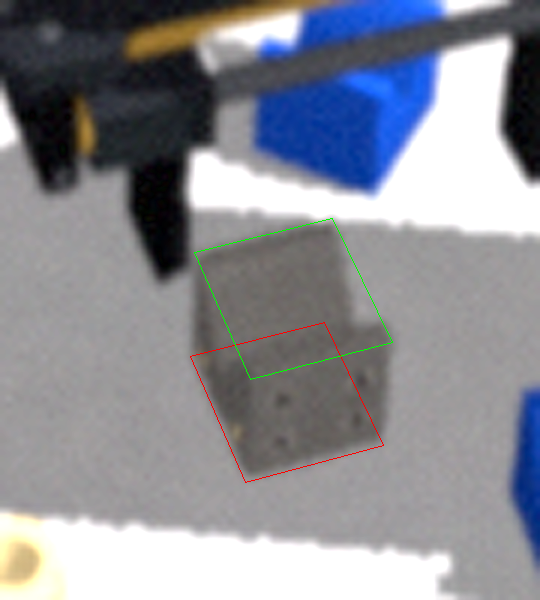

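View pics/o_top1.png

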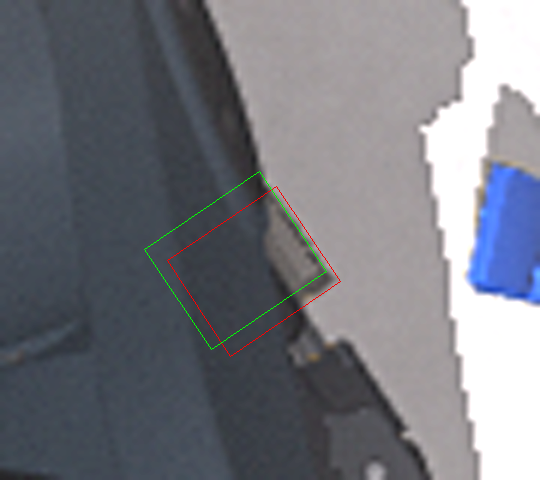

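```bash
python3 - <<'E'
from h import *
print(share((.448,.274,.10),34.8),share((.448,.274,.024),34.8))
E
```

```text
[-0.0817  0.0256  0.0491 -0.0026  0.0006 -0.0005] [-0.0814  0.0271  0.4291 -0.0026  0.0006 -0.0005]
```

Emit:
carry_out:
  targets:
    - [-0.082,0.026,0.1,-0.003,0,0]
    - [-0.082,0.026,0.3,-0.003,0,0]
    - [-0.082,0.027,0.4,-0.003,0,0]
    - [-0.082,0.027,0.43,-0.003,0,0]
    - [-0.082,0.027,0.43,-0.003,0,0]

```text
time_s: 1.95
position: [0.4475, 0.2747, 0.0241]
tcp_rot: [[-0.571, 0.821, 0.001], [0.821, 0.571, -0.0], [-0.001, 0.001, -1.0]]
force: [-0.1, 0.8, 0.5]
opening: 0.997
```

Emit:
carry_out:
  targets:
    - [0,0,0,0,0,0]
    - [0,0,0,0,0,0]
    - [0,0,0,0,0,0]
    - [0,0,0,0,0,0]
    - [0,0,0,0,0,0]
    - [0,0,0,0,0,0]
  jaw: -1

```text
time_s: 2.7
position: [0.4483, 0.275, 0.0242]
tcp_rot: [[-0.571, 0.821, 0.003], [0.821, 0.571, 0.0], [-0.001, 0.002, -1.0]]
force: [1.5, -0.0, 0.3]
opening: 0.43
```

```bash
python3 - <<'E'
from h import *
print(share((.448,.275,.12),34.8),share((.53,.143,.12),10),share((.6123,.0119,.12),-14.3))
E
```

```text
[ 0.0005 -0.0001 -0.4792  0.0015  0.0008  0.0003] [-0.7754 -0.0405 -0.4784  0.0016  0.0005  0.2759] [-1.5485 -0.0771 -0.4775  0.0017  0.0001  0.5459]
```

Emit:
carry_out:
  targets:
    - [0,0,-0.2,0,0,0]
    - [0,0,-0.42,0,0,0]
    - [-0.2,-0.01,-0.48,0,0,0.07]
    - [-0.45,-0.025,-0.48,0,0,0.16]
    - [-0.7,-0.04,-0.48,0,0,0.25]
    - [-0.8,-0.04,-0.48,0,0,0.29]
    - [-0.8,-0.04,-0.48,0,0,0.29]

```text
time_s: 3.58
position: [0.533, 0.138, 0.1198]
tcp_rot: [[-0.15, 0.989, 0.001], [0.989, 0.15, 0.001], [0.0, 0.001, -1.0]]
force: [-0.7, 0.2, -3.4]
opening: 0.433
```

```bash
python3 - <<'E'
from h import *
import cv2
print(share((.6123,.0119,.12),-14.3))
cv2.imwrite("pics/side2.png",bot.capture("side"))
E
```

```text
[-0.683   0.2977 -0.001   0.0008 -0.0004  0.2546]
```

View pics/side2.png

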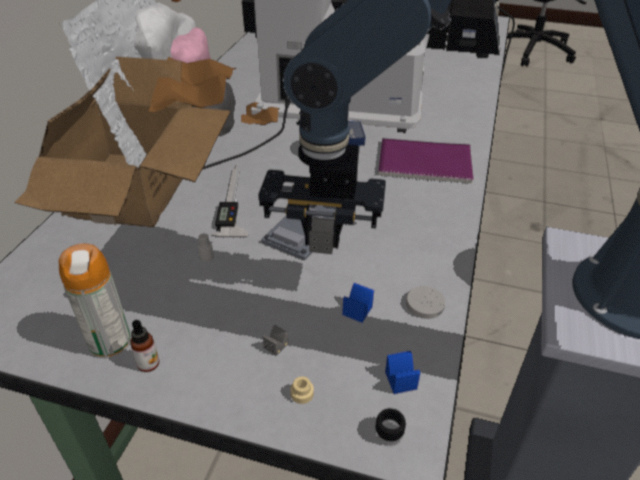

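Emit:
carry_out:
  targets:
    - [-0.25,0.1,0,0,0,0.09]
    - [-0.5,0.22,0,0,0,0.18]
    - [-0.68,0.298,0,0,0,0.255]
    - [-0.683,0.298,0,0.001,0,0.255]
    - [-0.683,0.298,0,0.001,0,0.255]

```text
time_s: 4.25
position: [0.6094, 0.015, 0.1188]
tcp_rot: [[0.244, 0.97, -0.006], [0.97, -0.244, 0.002], [0.001, -0.006, -1.0]]
force: [-0.5, 0.3, -3.0]
opening: 0.433
```

```bash
python3 - <<'E'
from h import *
import cv2
print(share((.6121,.0117,.12),-14.3),share((.6121,.0117,.038),-14.3))
im=bot.capture("side");cv2.imwrite("pics/side3.png",im); c=cv2.resize(im[150:270,250:380],None,fx=5,fy=5,interpolation=cv2.INTER_CUBIC); 
cv2.imwrite("pics/side3c.png",c)
E
```

```text
[-0.0126  0.0171 -0.0061 -0.0038 -0.0004  0.0022] [-0.0129  0.0196  0.4039 -0.0038 -0.0004  0.0022]
```

View pics/side3c.png

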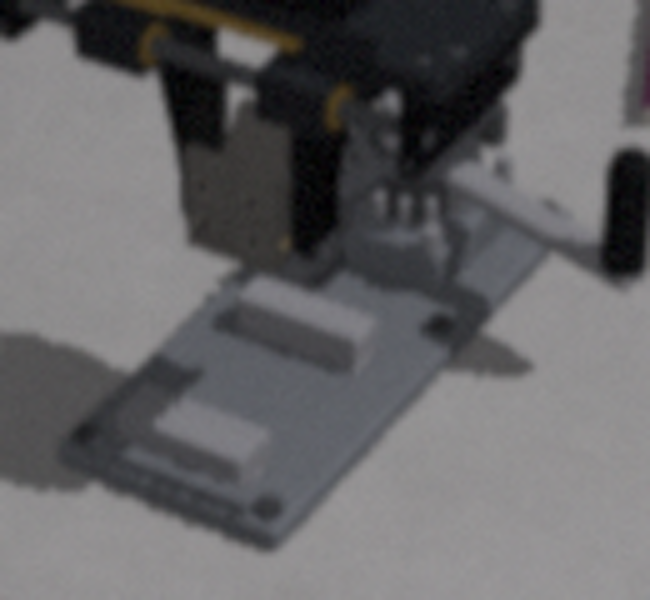

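Emit:
carry_out:
  targets:
    - [-0.013,0.017,0.05,-0.004,0,0.002]
    - [-0.013,0.018,0.2,-0.004,0,0.002]
    - [-0.013,0.02,0.3,-0.004,0,0.002]
    - [-0.013,0.02,0.36,-0.004,0,0.002]
    - [-0.013,0.02,0.39,-0.004,0,0.002]
    - [-0.013,0.02,0.404,-0.004,0,0.002]
    - [-0.013,0.02,0.404,-0.004,0,0.002]

```text
time_s: 5.18
position: [0.6126, 0.0118, 0.0385]
tcp_rot: [[0.246, 0.969, 0.002], [0.969, -0.246, 0.0], [0.001, 0.002, -1.0]]
force: [-0.7, -0.1, -3.1]
opening: 0.43
```

```bash
python3 - <<'E'
from h import *
import cv2
print(share((.6121,.0117,.0362),-14.3), bot.read_state()["force"])
im=bot.capture("side");cv2.imwrite("pics/side4.png",im); c=cv2.resize(im[150:270,250:380],None,fx=5,fy=5,interpolation=cv2.INTER_CUBIC); 
cv2.imwrite("pics/side4c.png",c)
E
```

```text
[-0.001  -0.0021  0.0114  0.001  -0.0004  0.0004] [-0.69   -0.1071 -3.1274]
```

View pics/side4c.png

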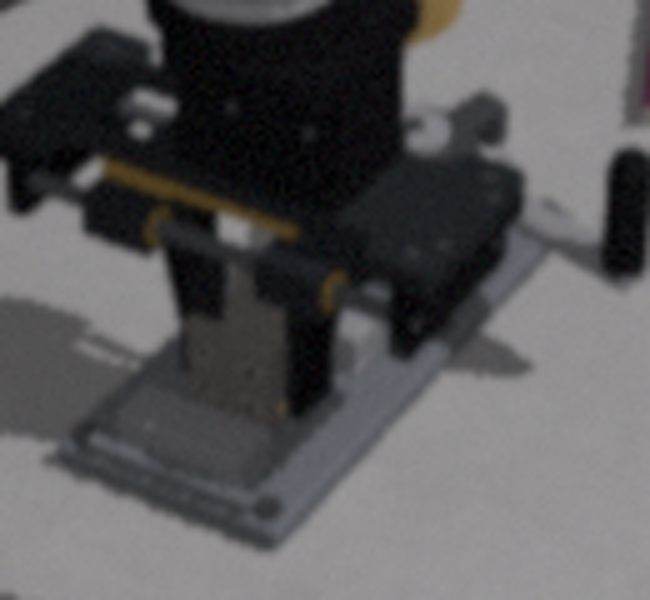

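Emit:
carry_out:
  targets:
    - [0,0,0.006,0,0,0]
    - [0,0,0.011,0,0,0]
    - [0,0,0.013,0,0,0]
    - [0,0,0.013,0,0,0]

```text
time_s: 5.72
position: [0.6127, 0.0118, 0.0362]
tcp_rot: [[0.246, 0.969, 0.002], [0.969, -0.246, 0.0], [0.001, 0.002, -1.0]]
force: [-1.0, -1.0, -2.5]
opening: 0.433
```

Nearly touching (load still −2.5 N); lower a little more, then release.

Emit:
carry_out:
  targets:
    - [0,0,0.003,0,0,0]
    - [0,0,0.006,0,0,0]
    - [0,0,0.006,0,0,0]

```text
time_s: 6.1
position: [0.6127, 0.0118, 0.0362]
tcp_rot: [[0.246, 0.969, 0.002], [0.969, -0.246, 0.0], [0.001, 0.002, -1.0]]
force: [-2.2, 0.6, 5.4]
opening: 0.428
```

Emit:
carry_out:
  targets:
    - [0,0,0,0,0,0]
    - [0,0,0,0,0,0]
    - [0,0,0,0,0,0]
  jaw: 0.5

```text
time_s: 6.48
position: [0.6129, 0.0117, 0.0361]
tcp_rot: [[0.246, 0.969, 0.003], [0.969, -0.246, -0.0], [0.001, 0.003, -1.0]]
force: [-0.2, -0.0, -0.2]
opening: 0.682
```

Emit:
carry_out:
  targets:
    - [0,0,-0.1,0,0,0]
    - [0,0,-0.3,0,0,0]
    - [0,0,-0.5,0,0,0]
    - [0,0,-0.6,0,0,0]
    - [0,0,-0.6,0,0,0]

```text
time_s: 7.1
position: [0.6142, 0.0115, 0.1592]
tcp_rot: [[0.246, 0.969, 0.009], [0.969, -0.246, -0.001], [0.001, 0.009, -1.0]]
force: [1.3, -0.4, -1.0]
opening: 0.745
```

```bash
python3 - <<'E'
from h import *
import cv2
im=bot.capture("side");cv2.imwrite("pics/side5.png",im); c=cv2.resize(im[130:270,250:390],None,fx=5,fy=5,interpolation=cv2.INTER_CUBIC); 
cv2.imwrite("pics/side5c.png",c)
# pusher start 30mm behind tab, n at 60.4deg
n=np.array([np.cos(np.radians(60.4)),np.sin(np.radians(60.4))]); tab=np.array([.6048,-.1425])
for d in(-.030,-.0145,.0212,.024): print(d,tab+n*d)
st=tab-.030*n; print(share((*st,.16),-29.6))
E
```

```text
-0.03 [ 0.59   -0.1686]
-0.0145 [ 0.5976 -0.1551]
0.0212 [ 0.6153 -0.1241]
0.024 [ 0.6167 -0.1216]
[-0.9021  0.1102 -0.0126  0.0032 -0.001   0.1705]
```

View pics/side5c.png

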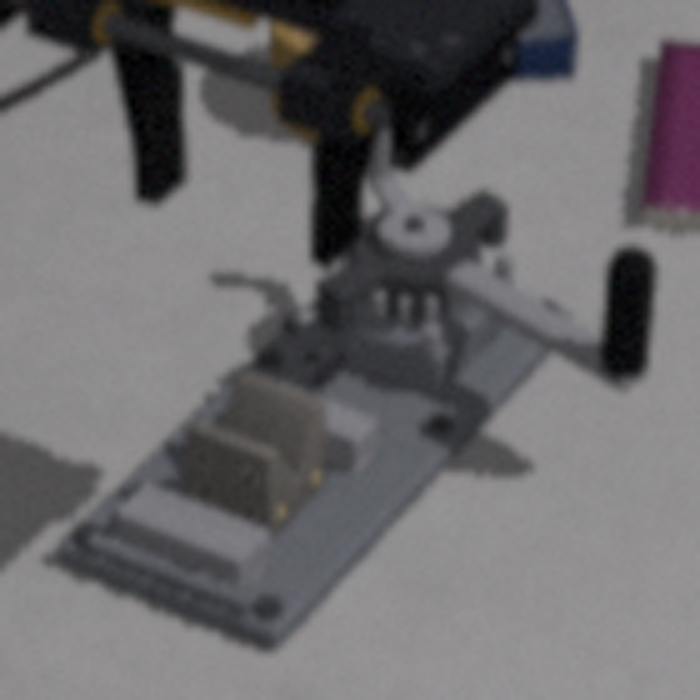

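Emit:
carry_out:
  targets:
    - [-0.3,0.04,-0.013,0,0,0.06]
    - [-0.6,0.07,-0.013,0,0,0.12]
    - [-0.9,0.11,-0.013,0.003,0,0.17]
    - [-0.9,0.11,-0.013,0.003,0,0.17]
    - [-0.9,0.11,-0.013,0.003,0,0.17]
    - [-0.9,0.11,-0.013,0.003,0,0.17]
  jaw: -1

```text
time_s: 7.9
position: [0.5896, -0.1665, 0.1594]
tcp_rot: [[0.492, 0.871, -0.001], [0.871, -0.492, 0.002], [0.002, -0.002, -1.0]]
force: [-0.3, 0.9, -0.2]
opening: 0.154
```

```bash
python3 - <<'E'
from h import *
import cv2
for n in("side","top"):
    im=bot.capture(n);cv2.imwrite(f"pics/{n}6.png",im)
    x0,y0=(270,100) if n=="side" else (400,130)
    c=cv2.resize(im[y0:y0+120,x0:x0+140],None,fx=5,fy=5,interpolation=cv2.INTER_CUBIC); cv2.imwrite(f"pics/{n}6c.png",c)
print(share((.59,-.1686,.16),-29.6),share((.59,-.1686,.0925),-29.6))
E
```

```text
[-0.0091  0.0051 -0.001  -0.0005 -0.001   0.002 ] [-0.0097  0.0054  0.3365 -0.0005 -0.001   0.002 ]
```

View pics/side6c.png

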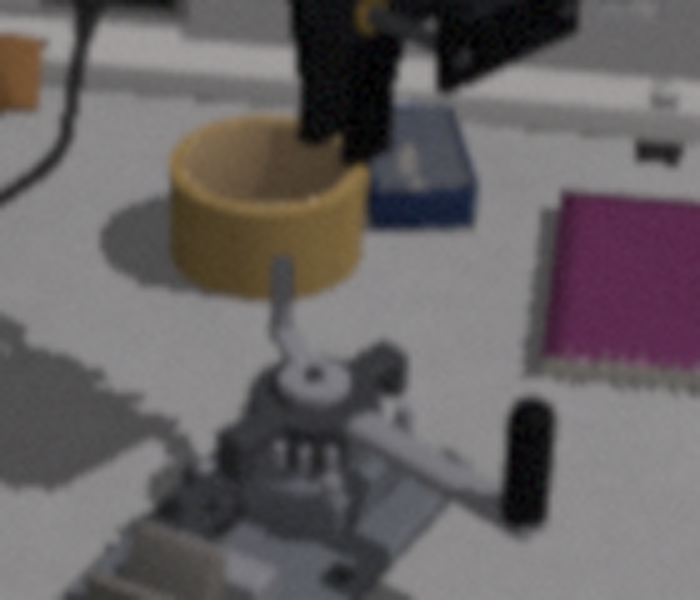

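View pics/top6c.png

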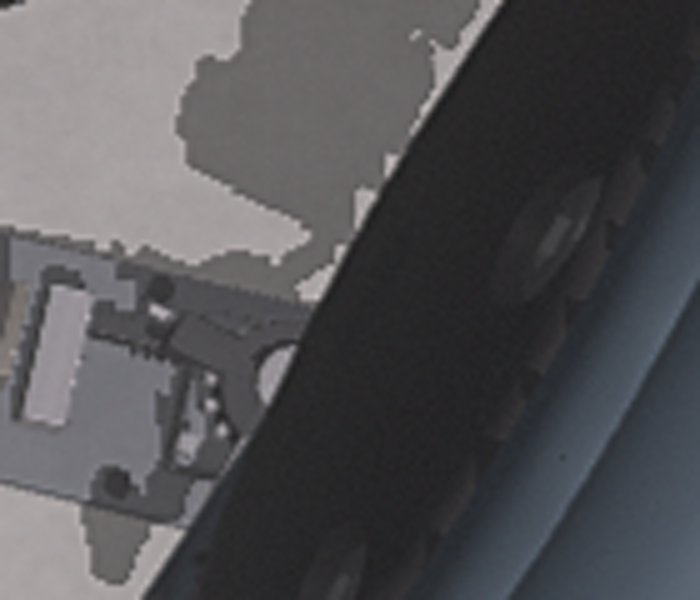

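Emit:
carry_out:
  targets:
    - [-0.01,0.005,0.0,0,0,0.002]
    - [-0.01,0.005,0.15,0,0,0.002]
    - [-0.01,0.005,0.28,0,0,0.002]
    - [-0.01,0.005,0.337,0,0,0.002]
    - [-0.01,0.005,0.337,0,0,0.002]

```text
time_s: 8.62
position: [0.5896, -0.1682, 0.0918]
tcp_rot: [[0.494, 0.87, -0.001], [0.87, -0.494, 0.002], [0.002, -0.002, -1.0]]
force: [0.7, -0.0, 0.3]
opening: 0.007
```

```bash
python3 - <<'E'
from h import *
import cv2
for n in("side",):
    im=bot.capture(n);cv2.imwrite(f"pics/{n}7.png",im)
    x0,y0=(270,100) if n=="side" else (400,130)
    c=cv2.resize(im[y0:y0+120,x0:x0+140],None,fx=5,fy=5,interpolation=cv2.INTER_CUBIC); cv2.imwrite(f"pics/{n}7c.png",c)
for d in(-.0145,.0212,.024): 
    print(share((*(np.array([.6048,-.1425])+d*np.array([.494,.869])),.0925),-29.6))
E
```

```text
[ 0.0767 -0.0011  0.001  -0.0002 -0.0011  0.0002]
[ 0.2551 -0.001   0.0013 -0.0002 -0.0011  0.0002]
[ 0.2691 -0.001   0.0013 -0.0002 -0.0011  0.0002]
```

View pics/side7c.png

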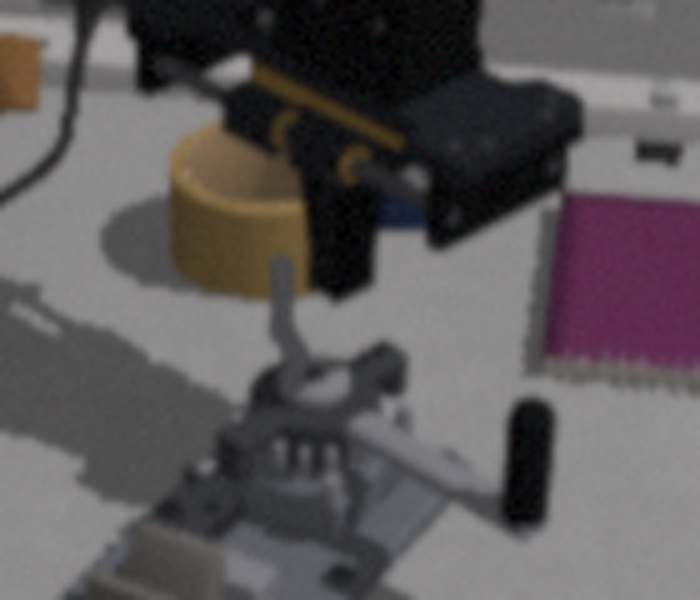

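Emit:
carry_out:
  targets:
    - [0.04,0,0,0,0,0]
    - [0.07,0,0,0,0,0]
    - [0.1,0,0,0,0,0]
    - [0.13,0,0,0,0,0]
    - [0.16,0,0,0,0,0]

```text
time_s: 9.3
position: [0.6092, -0.1431, 0.0939]
tcp_rot: [[0.493, 0.87, 0.008], [0.87, -0.493, -0.004], [0.001, 0.009, -1.0]]
force: [2.4, -5.5, -0.9]
opening: 0.002
```

```bash
python3 - <<'E'
from h import *
import cv2
for n in("side",):
    im=bot.capture(n);cv2.imwrite(f"pics/{n}8.png",im)
    x0,y0=(270,100) if n=="side" else (400,130)
    c=cv2.resize(im[y0:y0+120,x0:x0+140],None,fx=5,fy=5,interpolation=cv2.INTER_CUBIC); cv2.imwrite(f"pics/{n}8c.png",c)
for d in(-.0145,.0212,.024): 
    print(share((*(np.array([.6048,-.1425])+d*np.array([.494,.869])),.0925),-29.6))
print(bot.read_state()["force"])
E
```

```text
[-0.0847 -0.0212  0.0069  0.0056 -0.0008  0.0005]
[ 0.0937 -0.021   0.0071  0.0056 -0.0008  0.0005]
[ 0.1077 -0.021   0.0071  0.0056 -0.0008  0.0005]
[ 2.6818 -5.0142 -0.495 ]
```

View pics/side8c.png

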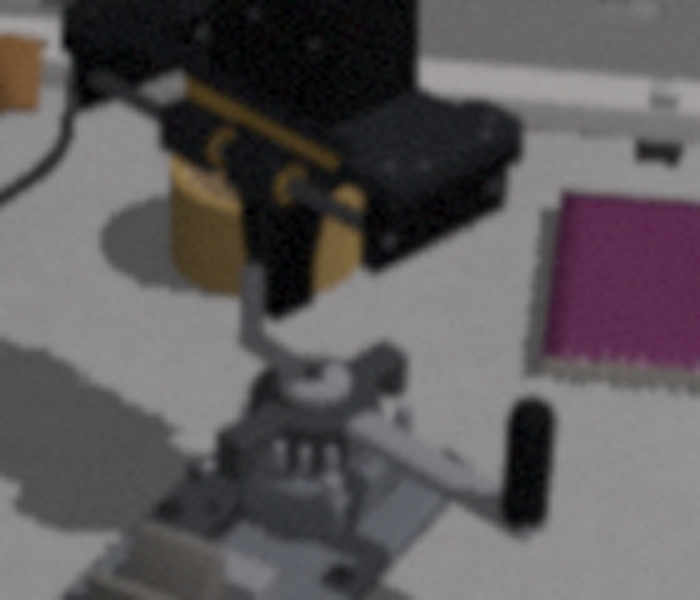

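Emit:
carry_out:
  targets:
    - [0.03,-0.01,0.007,0.005,0,0]
    - [0.06,-0.02,0.007,0.005,0,0]
    - [0.08,-0.025,0.007,0.005,0,0]
    - [0.095,-0.025,0.007,0.005,0,0]

```text
time_s: 9.85
position: [0.616, -0.1236, 0.0931]
tcp_rot: [[0.493, 0.87, 0.004], [0.87, -0.493, -0.001], [0.002, 0.004, -1.0]]
force: [1.4, -2.8, 1.6]
opening: 0.006
```

```bash
python3 - <<'E'
from h import *
import cv2
for n in("side",):
    im=bot.capture(n);cv2.imwrite(f"pics/{n}9.png",im)
    x0,y0=(270,100) if n=="side" else (400,130)
    c=cv2.resize(im[y0:y0+120,x0:x0+140],None,fx=5,fy=5,interpolation=cv2.INTER_CUBIC); cv2.imwrite(f"pics/{n}9c.png",c)
for d in(-.0145,.0212,.024): 
    print(share((*(np.array([.6048,-.1425])+d*np.array([.494,.869])),.0925),-29.6))
print(bot.read_state()["force"])
E
```

```text
[-0.184  -0.0007  0.0025  0.0022 -0.0012  0.0008]
[-0.0056 -0.0004  0.0029  0.0022 -0.0012  0.0008]
[ 0.0084 -0.0004  0.0029  0.0022 -0.0012  0.0008]
[ 2.8581 -2.1866  1.5161]
```

View pics/side9c.png

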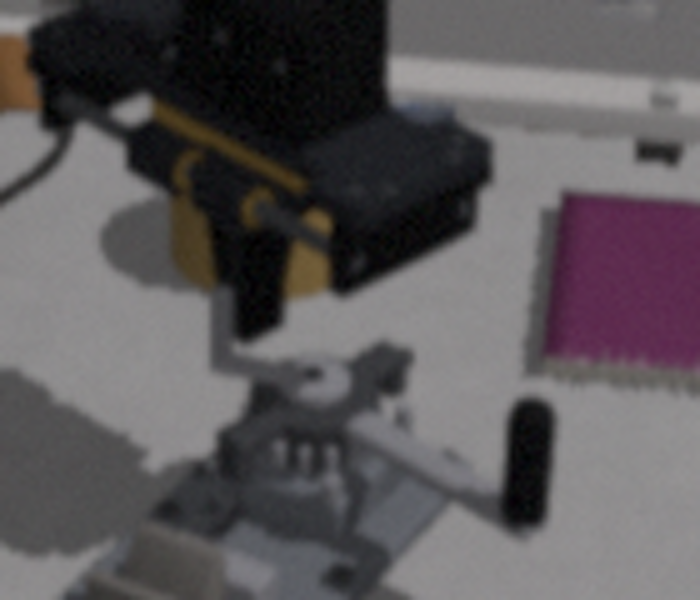

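Emit:
carry_out:
  targets:
    - [0.008,0,0,0,0,0]
    - [0.015,0,0,0,0,0]
    - [0.015,0,0,0,0,0]

```text
time_s: 10.28
position: [0.6164, -0.1209, 0.093]
tcp_rot: [[0.492, 0.87, 0.002], [0.87, -0.492, -0.001], [0.0, 0.002, -1.0]]
force: [0.2, -4.8, 3.1]
opening: 0.005
```

```bash
python3 - <<'E'
from h import *
import cv2
for n in("side",):
    im=bot.capture(n);cv2.imwrite(f"pics/{n}10.png",im)
    x0,y0=(300,130)
    c=cv2.resize(im[y0:y0+90,x0:x0+100],None,fx=7,fy=7,interpolation=cv2.INTER_CUBIC); cv2.imwrite(f"pics/{n}10c.png",c)
print(bot.read_state()["force"])
# predicted tab at lever .45, handle -.267
pin=np.array([.5815,-.1088]);a=-.517+.45
print(proj("side",(*(pin+.041*np.array([np.cos(a),np.sin(a)])),.096)))
E
```

```text
[-0.0088 -4.9618  2.3227]
[314.0274 159.6416]
```

View pics/side10c.png

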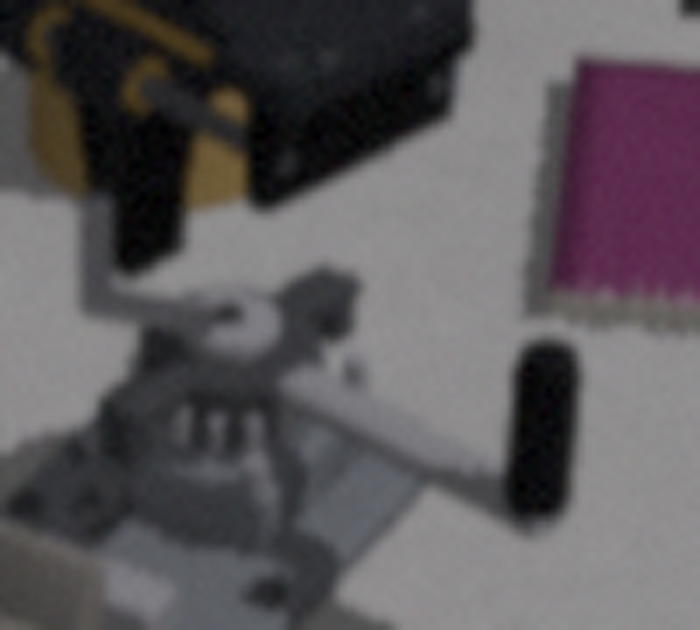

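Emit:
carry_out:
  targets:
    - [-0.1,0,0,0,0,0]
    - [-0.15,0,-0.15,0,0,0]
    - [-0.3,0,-0.4,0,0,0]
    - [-0.5,0,-0.5,0,0,0]
    - [-0.6,0.0,-0.5,0,0,0.0]
  jaw: 0.3

```text
time_s: 10.95
position: [0.5559, -0.2266, 0.194]
tcp_rot: [[0.494, 0.869, 0.003], [0.869, -0.494, -0.0], [0.001, 0.003, -1.0]]
force: [-0.6, 0.8, -1.0]
opening: 0.484
```

```bash
cat > look.py <<'E'
import sys
from h import *
import cv2
k=sys.argv[1]
for n,(x0,y0,w,h) in (("side",(250,130,150,140)),("top",(340,150,160,140))):
    im=bot.capture(n);cv2.imwrite(f"pics/{n}{k}.png",im)
    c=cv2.resize(im[y0:y0+h,x0:x0+w],None,fx=5,fy=5,interpolation=cv2.INTER_CUBIC)
    for i in range(0,w,10): cv2.putText(c,str(x0+i)if i%20==0 else "|",(i*5,10),0,.35,(0,255,0),1)
    for i in range(0,h,20): cv2.putText(c,str(y0+i),(0,i*5+4),0,.35,(0,255,0),1)
    cv2.imwrite(f"pics/{n}{k}c.png",c)
s=bot.read_state(); print(s["time_s"],s["position"],s["force"])
E
python3 look.py 11
```

```text
11.05 [ 0.555  -0.2262  0.1917] [ 0.0263  0.3336 -0.12  ]
```

View pics/side11c.png

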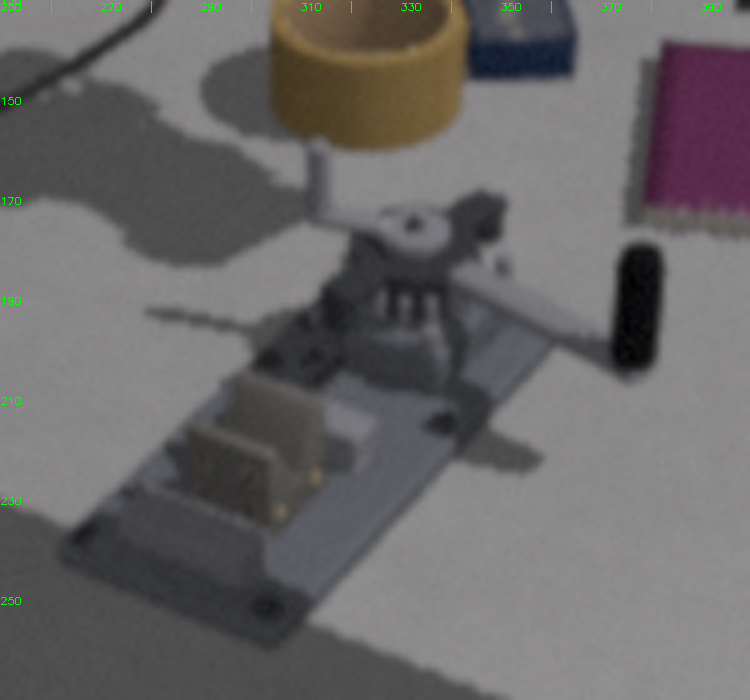

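View pics/top11c.png

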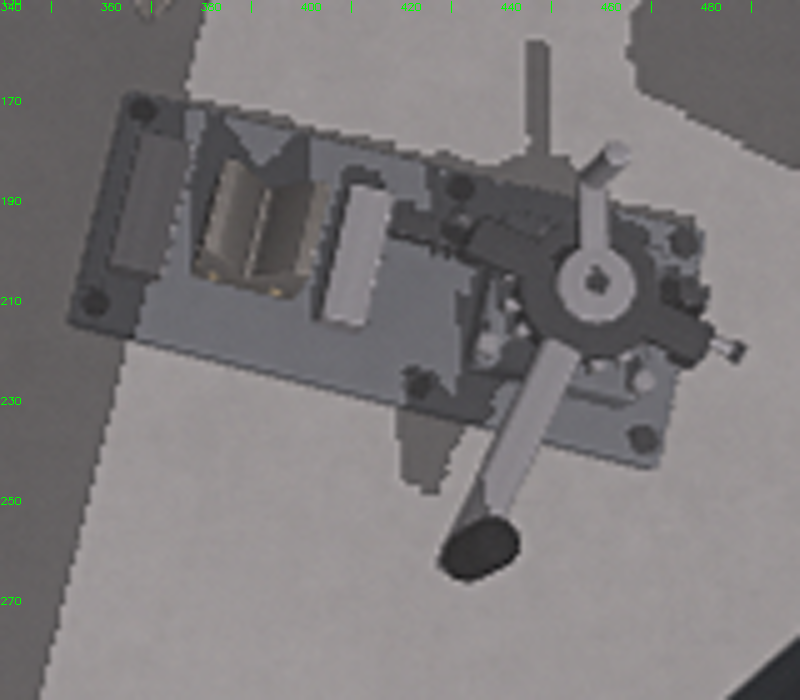

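```bash
cat > ang.py <<'E'
from h import *
pin=np.array([.5815,-.1088]); yaw=-.2492
def ang(R,pts,x0):
    def g(x):
        P=pin+R*np.array([np.cos(x[0]),np.sin(x[0])]); return np.concatenate([proj(n,[*P,z])-(np.array(uv)-.4) for n,z,uv in pts])
    r=least_squares(g,[x0]); return r.x[0],r.fun
if __name__=="__main__":
    a,f=ang(.115,[("side",.086,(377.4,191)),("top",.086,(436,259.8))],2.6); th=a-yaw-np.pi; print("handle",th,f,pin+.115*np.array([np.cos(a),np.sin(a)]))
    print(ray("side",(377,190.6),.086),ray("top",(435.6,259.4),.086))
    b,f=ang(.041,[("side",.096,(313.4,159)),("top",.096,(463.4,180.4))],0); print("lever",b-a+np.pi,f)
    for t in(-.68,-.3,-.2,0,.3,.6,.68):
        w=np.pi+yaw+t; P=pin+.115*np.array([np.cos(w),np.sin(w)]); print(t,P,np.degrees(w)-90, np.linalg.norm(P),np.degrees(np.arctan2(P[1],P[0])))
E
python3 ang.py
```

```text
handle -0.21982462526645685 [0.3065 0.5555 0.0066 0.0646] [ 0.4789 -0.0568]
[ 0.4799 -0.0584  0.086 ] [ 0.479  -0.0568  0.086 ]
lever 0.43542468054171657 [0.7948 1.3856 0.3796 0.6529]
-0.68 [ 0.5127 -0.0167] 36.76076167644389 0.5129462707560095 -1.8622154072860053
-0.3 [ 0.4834 -0.0488] 58.533157891415186 0.48586546972685374 -5.760844887551503
-0.2 [ 0.4779 -0.0589] 64.2627358427234 0.4815198266451598 -7.021497394843591
0 [ 0.4701 -0.0804] 75.72189174533989 0.47688513349572803 -9.710679238881609
0.3 [ 0.4666 -0.1146] 92.91062559926456 0.4805235678400212 -13.802276303191107
0.6 [ 0.4735 -0.1483] 110.09935945318927 0.4961899766117045 -17.392571882208607
0.68 [ 0.477  -0.1568] 114.68302181423587 0.5021251602963596 -18.199102828561827
```

```bash
python3 - <<'E'
from h import *
print(share((.51,-.14,.18),15)); print(share((.4789,-.0568,.16),63))
E
```

```text
[ 0.2628 -0.4086  0.0596 -0.0008 -0.001  -0.4967]
[ 0.547  -0.7496  0.1605 -0.0014  0.0004  0.97  ]
```

Emit:
carry_out:
  targets:
    - [0.08,-0.1,0.02,0,0,-0.12]
    - [0.15,-0.2,0.04,0,0,-0.24]
    - [0.2,-0.3,0.06,0,0,-0.36]
    - [0.26,-0.41,0.06,0,0,-0.48]
    - [0.26,-0.41,0.06,0,0,-0.5]
  jaw: 0

```text
time_s: 11.68
position: [0.5074, -0.1372, 0.1781]
tcp_rot: [[-0.266, 0.964, -0.006], [0.964, 0.266, 0.005], [0.007, -0.005, -1.0]]
force: [0.7, 0.8, 1.0]
opening: 0.5
```

```bash
python3 - <<'E'
from h import *
print(share((.4789,-.0568,.155),63))
E
```

```text
[ 0.4246 -0.0299  0.1186 -0.001  -0.0054 -0.5287]
```

Emit:
carry_out:
  targets:
    - [0.1,-0.01,0.03,0,0,-0.12]
    - [0.2,-0.015,0.06,0,0,-0.24]
    - [0.32,-0.02,0.1,0,0,-0.36]
    - [0.425,-0.03,0.119,0,-0.005,-0.48]
    - [0.425,-0.03,0.119,0,-0.005,-0.53]
    - [0.425,-0.03,0.119,0,-0.005,-0.53]

```text
time_s: 12.42
position: [0.4795, -0.0567, 0.1543]
tcp_rot: [[-0.891, 0.454, -0.002], [0.454, 0.891, -0.0], [0.001, -0.001, -1.0]]
force: [0.5, 0.7, -0.4]
opening: 0.501
```

```bash
python3 look.py 12; python3 - <<'E'
from h import *
print(share((.4789,-.0568,.155),63), share((.4789,-.0568,.087),63))
E
```

```text
12.525 [ 0.4795 -0.0571  0.1545] [ 0.5294 -0.781  -1.9019]
[ 0.0033 -0.0003 -0.0023 -0.0006 -0.0007 -0.0004] [ 0.003   0.      0.3377 -0.0006 -0.0007 -0.0004]
```

View pics/side12c.png

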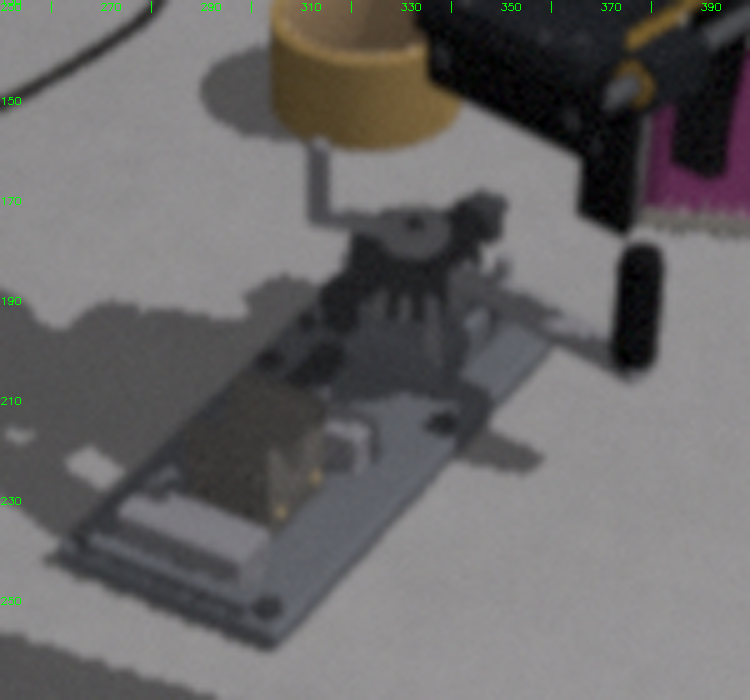

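Emit:
carry_out:
  targets:
    - [0.003,0,0.1,0,0,0]
    - [0.003,0,0.22,0,0,0]
    - [0.003,0,0.3,0,0,0]
    - [0.003,0,0.335,0,0,0]
    - [0.003,0,0.335,0,0,0]

```text
time_s: 13.15
position: [0.479, -0.057, 0.0873]
tcp_rot: [[-0.89, 0.456, -0.002], [0.456, 0.89, -0.0], [0.002, -0.001, -1.0]]
force: [1.4, -0.1, -0.7]
opening: 0.498
```

Emit:
carry_out:
  targets:
    - [0,0,0,0,0,0]
    - [0,0,0,0,0,0]
    - [0,0,0,0,0,0]
  jaw: -0.44

```text
time_s: 13.52
position: [0.4792, -0.0571, 0.0877]
tcp_rot: [[-0.89, 0.456, -0.001], [0.456, 0.89, -0.0], [0.001, -0.001, -1.0]]
force: [-0.0, 0.9, 0.8]
opening: 0.299
```

```bash
cat > arc.py <<'E'
import sys
from h import *
from ang import pin,yaw
# usage: arc.py th1 th2 ... -> share rows from the current pose ; lead in rad handled by caller
R=.115
s=bot.read_state(); p=np.array(s["position"]); d=p[:2]-pin; print("tool at handle angle",(np.arctan2(d[1],d[0])-yaw-np.pi+np.pi)%(2*np.pi)-np.pi,"r",np.hypot(*d),"z",p[2],"j",np.round(s["joint_positions"],1))
for t in map(float,sys.argv[1:]):
    w=np.pi+yaw+t; print(t,share((*(pin+R*np.array([np.cos(w),np.sin(w)])),.087),np.degrees(w)-90).round(3).tolist())
E
python3 look.py 13; python3 arc.py -.25 -.35 -.45 -.55 -.65 -.7
```

```text
13.625 [ 0.4791 -0.057   0.0875] [-0.5052 -0.2017  0.1415]
tool at handle angle -0.21871423272709212 r 0.11474853061477325 z 0.08753961286693168 j [-20.1  34.6 109.7  -0.1  35.8 -82.9]
-0.25 [0.001, 0.018, 0.003, -0.001, -0.001, 0.017]
-0.35 [-0.003, 0.075, 0.003, -0.001, -0.001, 0.08]
-0.45 [-0.013, 0.132, 0.003, -0.001, -0.001, 0.144]
-0.55 [-0.029, 0.187, 0.002, -0.001, -0.001, 0.208]
-0.65 [-0.05, 0.241, 0.002, -0.001, -0.001, 0.271]
-0.7 [-0.063, 0.266, 0.002, -0.001, -0.0, 0.303]
```

View pics/side13c.png

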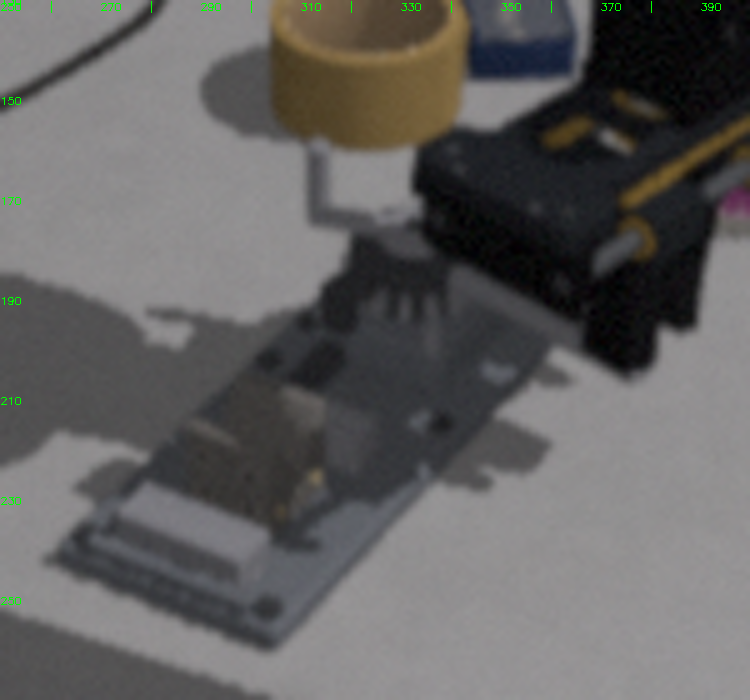

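Emit:
carry_out:
  targets:
    - [0.0,0.018,0.002,0,0,0.017]
    - [-0.003,0.075,0.002,0,0,0.08]
    - [-0.013,0.132,0.002,0,0,0.144]
    - [-0.029,0.187,0.002,0,0,0.208]
    - [-0.05,0.241,0.002,0,0,0.271]
    - [-0.05,0.241,0.002,0,0,0.271]

```text
time_s: 14.38
position: [0.5103, -0.0182, 0.087]
tcp_rot: [[-0.624, 0.782, -0.001], [0.782, 0.624, -0.0], [0.0, -0.001, -1.0]]
force: [0.2, 0.0, -0.7]
opening: 0.281
```

```bash
python3 look.py 14;  python3 arc.py -.6 -.5 -.4 -.3 -.2 -.1 0 .1 .2 .3 .4 .5 .6 .66
```

```text
14.475 [ 0.5098 -0.0186  0.087 ] [-0.8535 -0.8104  0.3524]
tool at handle angle -0.6499251092495273 r 0.11526803070397904 z 0.0869868313699108 j [-14.6  35.8 105.7  -0.1  38.6 -53.2]
-0.6 [-0.002, -0.029, -0.0, -0.001, -0.0, -0.031]
-0.5 [-0.008, -0.086, 0.0, -0.001, -0.001, -0.094]
-0.4 [-0.019, -0.142, 0.0, -0.001, -0.001, -0.158]
-0.3 [-0.036, -0.197, 0.0, -0.001, -0.001, -0.222]
-0.2 [-0.058, -0.25, 0.0, -0.001, -0.001, -0.285]
-0.1 [-0.086, -0.301, 0.0, -0.001, -0.001, -0.349]
0.0 [-0.118, -0.348, 0.0, -0.001, -0.001, -0.413]
0.1 [-0.155, -0.392, 0.0, -0.001, -0.001, -0.476]
0.2 [-0.196, -0.432, 0.0, -0.001, -0.001, -0.54]
0.3 [-0.241, -0.468, 0.0, -0.001, -0.001, -0.604]
0.4 [-0.289, -0.499, 0.0, -0.0, -0.001, -0.667]
0.5 [-0.34, -0.526, 0.0, -0.0, -0.001, -0.731]
0.6 [-0.394, -0.546, 0.0, -0.0, -0.001, -0.795]
0.66 [-0.427, -0.556, 0.0, -0.0, -0.001, -0.833]
```

View pics/side14c.png

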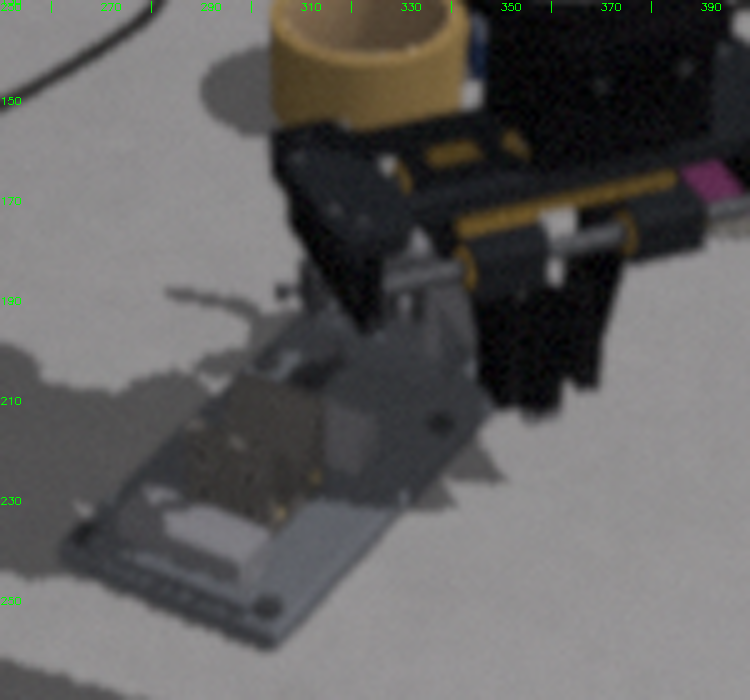

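Emit:
carry_out:
  targets:
    - [-0.002,-0.029,0,0,0,-0.031]
    - [-0.008,-0.086,0,0,0,-0.094]
    - [-0.019,-0.142,0,0,0,-0.158]
    - [-0.036,-0.197,0,0,0,-0.222]
    - [-0.058,-0.25,0,0,0,-0.285]
    - [-0.086,-0.301,0,0,0,-0.349]
    - [-0.118,-0.348,0,0,0,-0.413]

```text
time_s: 15.35
position: [0.4712, -0.0802, 0.0872]
tcp_rot: [[-0.97, 0.244, 0.002], [0.244, 0.97, 0.001], [-0.002, 0.001, -1.0]]
force: [4.5, 5.0, -1.6]
opening: 0.279
```

```bash
python3 arc.py 0 .1 .2 .3 .4 .5 .6 .66; python3 -c "
from h import *; print(bot.read_state()['force'])"
```

```text
tool at handle angle -0.004165309115092608 r 0.11392453287122173 z 0.08717366967734314 j [-23.1  34.4 110.4   0.1  35.1 -99.1]
0.0 [0.005, -0.002, 0.001, 0.001, 0.001, 0.002]
0.1 [0.003, -0.06, 0.001, 0.001, 0.001, -0.062]
0.2 [-0.006, -0.117, 0.001, 0.001, 0.001, -0.126]
0.3 [-0.02, -0.172, 0.001, 0.0, 0.001, -0.189]
0.4 [-0.039, -0.226, 0.001, 0.0, 0.001, -0.253]
0.5 [-0.064, -0.278, 0.001, 0.0, 0.001, -0.316]
0.6 [-0.094, -0.327, 0.001, 0.0, 0.001, -0.38]
0.66 [-0.114, -0.355, 0.001, 0.0, 0.001, -0.418]
[ 4.5367  4.9792 -1.5751]
```

Emit:
carry_out:
  targets:
    - [0.003,-0.06,0,0,0,-0.062]
    - [-0.006,-0.117,0,0,0,-0.126]
    - [-0.02,-0.172,0,0,0,-0.189]
    - [-0.039,-0.226,0,0,0,-0.253]
    - [-0.064,-0.278,0,0,0,-0.316]
    - [-0.094,-0.327,0,0,0,-0.38]
    - [-0.114,-0.355,0,0,0,-0.418]

```text
time_s: 16.23
position: [0.4754, -0.1531, 0.087]
tcp_rot: [[-0.917, -0.399, 0.001], [-0.399, 0.917, 0.005], [-0.002, 0.004, -1.0]]
force: [1.9, 8.7, 1.1]
opening: 0.279
```

```bash
python3 look.py 15;  python3 arc.py .6 .5 .4 .3 .2 .1 0 -.1 -.2 -.3 -.4 -.5 -.6 -.66
```

```text
16.325 [ 0.4754 -0.1538  0.087 ] [0.5284 3.2013 1.6758]
tool at handle angle 0.6507114265640332 r 0.11524996972396888 z 0.08695909567321164 j [ -30.9   35.3  107.3    0.3   37.4 -144.6]
0.6 [-0.002, 0.029, -0.0, 0.002, 0.001, 0.038]
0.5 [-0.008, 0.086, 0.0, 0.002, 0.001, 0.101]
0.4 [-0.02, 0.142, 0.0, 0.002, 0.001, 0.165]
0.3 [-0.038, 0.197, 0.0, 0.002, 0.001, 0.229]
0.2 [-0.061, 0.25, 0.0, 0.002, 0.001, 0.292]
0.1 [-0.089, 0.3, 0.001, 0.002, 0.001, 0.356]
0.0 [-0.122, 0.347, 0.001, 0.002, 0.001, 0.42]
-0.1 [-0.159, 0.391, 0.001, 0.002, 0.001, 0.483]
-0.2 [-0.201, 0.431, 0.001, 0.002, 0.0, 0.547]
-0.3 [-0.246, 0.466, 0.001, 0.002, 0.0, 0.611]
-0.4 [-0.295, 0.496, 0.002, 0.002, 0.0, 0.674]
-0.5 [-0.346, 0.522, 0.002, 0.002, 0.0, 0.738]
-0.6 [-0.4, 0.542, 0.002, 0.002, 0.0, 0.802]
-0.66 [-0.433, 0.552, 0.002, 0.002, -0.0, 0.84]
```

View pics/top15c.png

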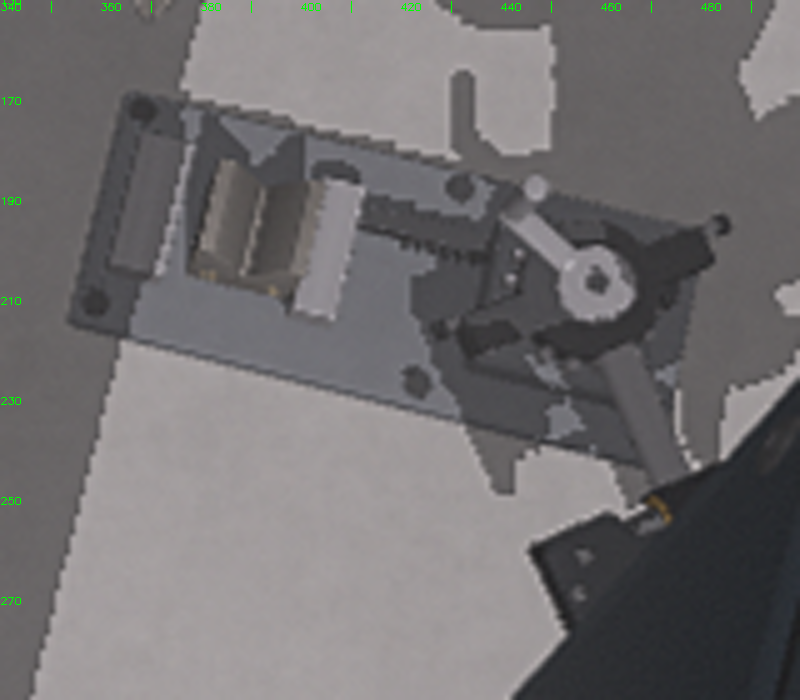

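View pics/side15c.png

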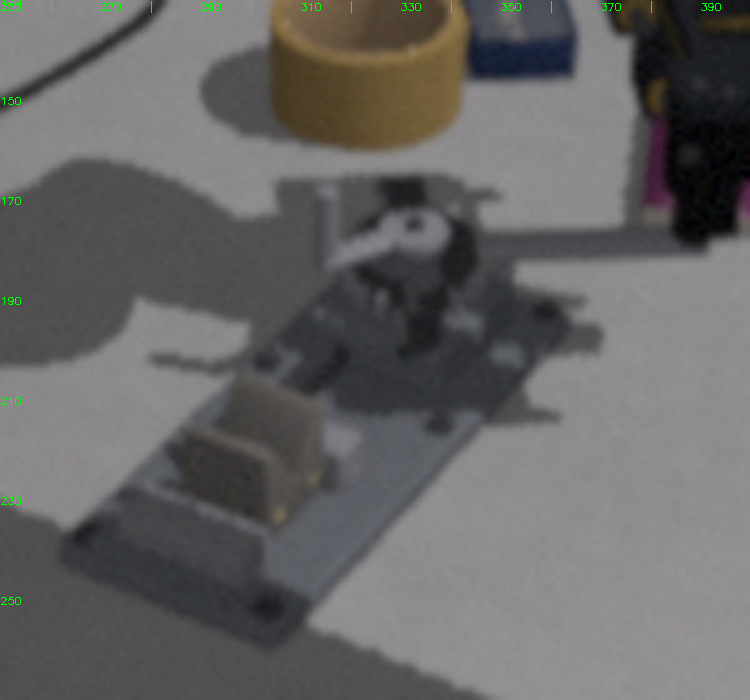

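Emit:
carry_out:
  targets:
    - [-0.002,0.029,0,0,0,0.038]
    - [-0.008,0.086,0,0,0,0.101]
    - [-0.02,0.142,0,0,0,0.165]
    - [-0.038,0.197,0,0,0,0.229]
    - [-0.061,0.25,0,0,0,0.292]
    - [-0.089,0.3,0,0,0,0.356]
    - [-0.122,0.347,0,0,0,0.42]
    - [-0.159,0.391,0,0,0,0.483]
    - [-0.201,0.431,0,0,0,0.547]
    - [-0.246,0.466,0,0,0,0.611]
    - [-0.295,0.496,0.002,0,0,0.674]
    - [-0.346,0.522,0.002,0,0,0.738]
    - [-0.4,0.542,0.002,0,0,0.802]
    - [-0.433,0.552,0.002,0,0,0.84]

```text
time_s: 18.08
position: [0.5099, -0.0181, 0.0869]
tcp_rot: [[-0.613, 0.79, -0.001], [0.79, 0.613, 0.003], [0.003, 0.001, -1.0]]
force: [-2.3, -1.3, 1.3]
opening: 0.281
```

```bash
 python3 arc.py -.6 -.5 -.4 -.3 -.2 -.1 0 .1 .2 .3 .4 .5 .6 .66
```

```text
tool at handle angle -0.653632962761669 r 0.11552080312675854 z 0.08688556537831796 j [-14.7  35.8 105.7   0.2  38.6 -52.7]
-0.6 [-0.004, -0.031, -0.001, 0.001, -0.002, -0.039]
-0.5 [-0.01, -0.088, -0.001, 0.001, -0.002, -0.103]
-0.4 [-0.022, -0.144, -0.001, 0.001, -0.002, -0.166]
-0.3 [-0.04, -0.199, -0.001, 0.001, -0.002, -0.23]
-0.2 [-0.063, -0.252, -0.001, 0.001, -0.002, -0.294]
-0.1 [-0.091, -0.302, -0.001, 0.001, -0.002, -0.357]
0.0 [-0.124, -0.349, -0.001, 0.001, -0.002, -0.421]
0.1 [-0.161, -0.392, -0.001, 0.001, -0.002, -0.485]
0.2 [-0.203, -0.432, -0.002, 0.001, -0.002, -0.548]
0.3 [-0.248, -0.467, -0.002, 0.001, -0.002, -0.612]
0.4 [-0.297, -0.498, -0.002, 0.002, -0.002, -0.676]
0.5 [-0.349, -0.523, -0.002, 0.002, -0.001, -0.739]
0.6 [-0.402, -0.543, -0.002, 0.002, -0.001, -0.803]
0.66 [-0.436, -0.553, -0.002, 0.002, -0.001, -0.841]
```

Second driving stroke, first half to 0.1 rad.

Emit:
carry_out:
  targets:
    - [-0.004,-0.031,0,0,0,-0.039]
    - [-0.01,-0.088,0,0,0,-0.103]
    - [-0.022,-0.144,0,0,0,-0.166]
    - [-0.04,-0.199,0,0,0,-0.23]
    - [-0.063,-0.252,0,0,0,-0.294]
    - [-0.091,-0.302,0,0,0,-0.357]
    - [-0.124,-0.349,0,0,0,-0.421]

```text
time_s: 18.95
position: [0.4713, -0.0804, 0.087]
tcp_rot: [[-0.97, 0.245, 0.002], [0.245, 0.97, 0.004], [-0.002, 0.004, -1.0]]
force: [4.9, 4.7, -0.4]
opening: 0.282
```

```bash
python3 look.py 16; python3 arc.py  .1 .15 .2 .25 .3 .35 .4 .45 .5 .55 .6 .66
```

```text
19.05 [ 0.4708 -0.0812  0.087 ] [ 2.1517  2.1291 -0.3722]
tool at handle angle 0.004772827536593027 r 0.11411368575623734 z 0.08698109132066253 j [-23.3  34.4 110.4   0.3  35.2 -99.2]
0.1 [0.002, -0.055, -0.0, 0.002, 0.0, -0.064]
0.15 [-0.002, -0.083, -0.0, 0.002, 0.0, -0.096]
0.2 [-0.007, -0.112, -0.0, 0.002, 0.0, -0.128]
0.25 [-0.014, -0.14, -0.0, 0.002, 0.0, -0.16]
0.3 [-0.021, -0.167, -0.001, 0.002, 0.0, -0.192]
0.35 [-0.031, -0.194, -0.001, 0.002, 0.001, -0.224]
0.4 [-0.041, -0.221, -0.001, 0.002, 0.001, -0.255]
0.45 [-0.053, -0.247, -0.001, 0.002, 0.001, -0.287]
0.5 [-0.066, -0.273, -0.001, 0.002, 0.001, -0.319]
0.55 [-0.081, -0.298, -0.001, 0.002, 0.001, -0.351]
0.6 [-0.096, -0.322, -0.001, 0.002, 0.001, -0.383]
0.66 [-0.117, -0.35, -0.001, 0.002, 0.001, -0.421]
```

View pics/top16c.png

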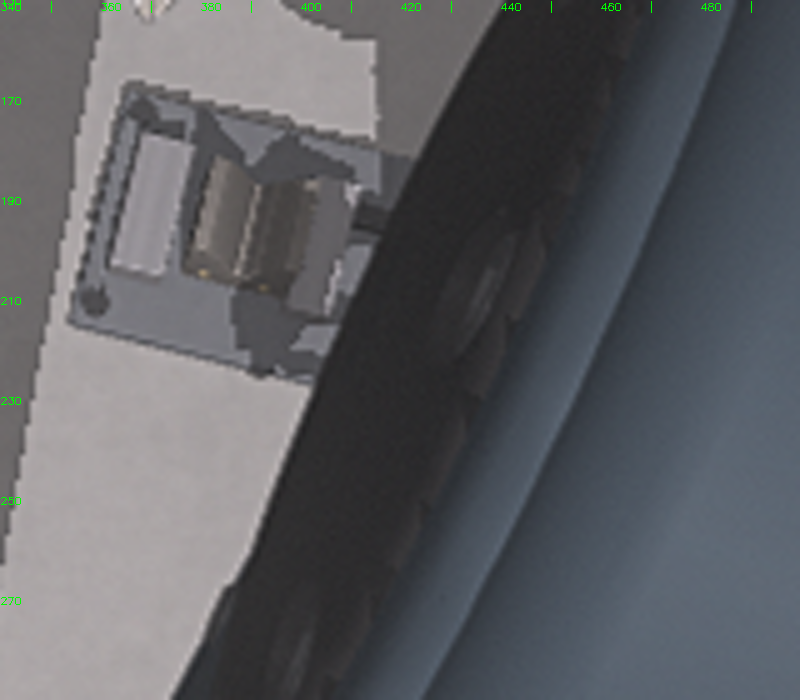

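View pics/side16c.png

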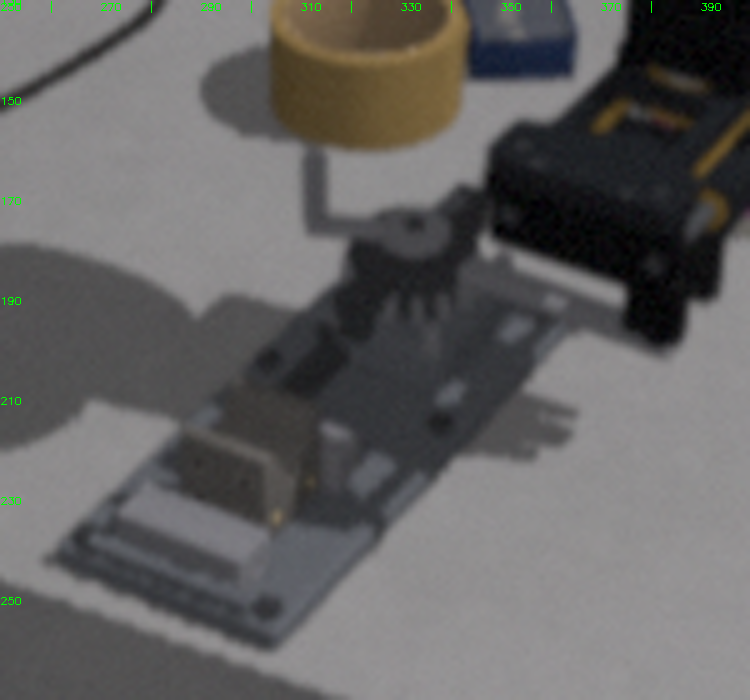

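Emit:
carry_out:
  targets:
    - [0.002,-0.055,0,0,0,-0.064]
    - [-0.007,-0.112,0,0,0,-0.128]
    - [-0.021,-0.167,0,0,0,-0.192]
    - [-0.031,-0.194,0,0,0,-0.224]
    - [-0.041,-0.221,0,0,0,-0.255]

```text
time_s: 19.68
position: [0.4684, -0.1251, 0.087]
tcp_rot: [[-0.989, -0.148, 0.003], [-0.148, 0.989, 0.004], [-0.003, 0.004, -1.0]]
force: [4.8, 6.7, 0.3]
opening: 0.284
```

```bash
python3 look.py 17; python3 arc.py  .45 .5 .55 .6 .66 .68
```

```text
19.775 [ 0.4681 -0.1257  0.0869] [ 0.5928  2.7806 -0.1563]
tool at handle angle 0.3968817760265635 r 0.11464483169554576 z 0.08691282870412355 j [ -28.4   34.7  109.5    0.4   35.9 -127.2]
0.45 [0.001, -0.03, -0.0, 0.002, 0.002, -0.033]
0.5 [-0.001, -0.059, -0.001, 0.002, 0.002, -0.065]
0.55 [-0.005, -0.088, -0.001, 0.002, 0.002, -0.097]
0.6 [-0.01, -0.116, -0.001, 0.002, 0.002, -0.129]
0.66 [-0.018, -0.15, -0.001, 0.002, 0.002, -0.167]
0.68 [-0.021, -0.161, -0.001, 0.002, 0.002, -0.18]
```

View pics/top17c.png

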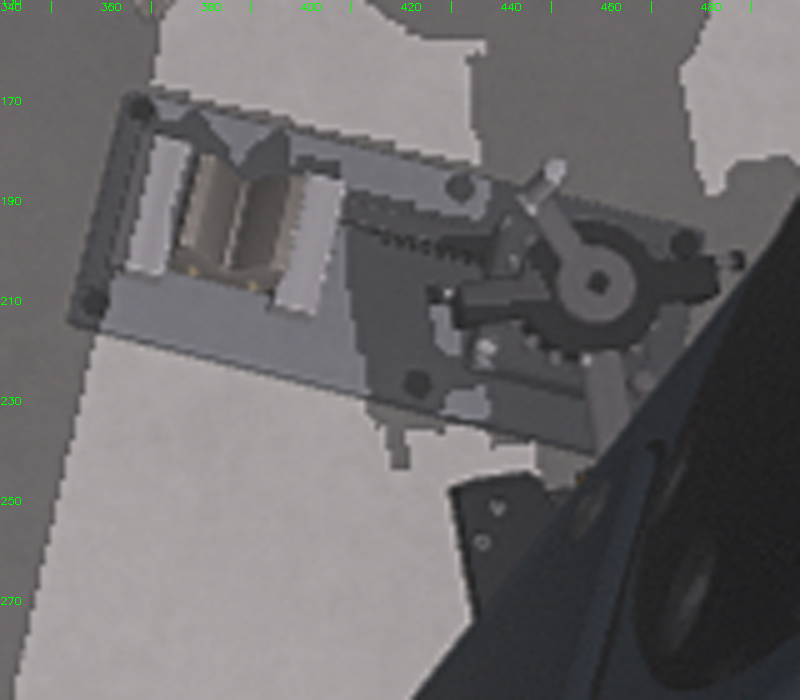

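Emit:
carry_out:
  targets:
    - [0.001,-0.03,0,0,0,-0.033]
    - [-0.001,-0.059,0,0,0,-0.065]
    - [-0.005,-0.088,0,0,0,-0.097]

```text
time_s: 20.15
position: [0.471, -0.141, 0.0868]
tcp_rot: [[-0.955, -0.296, 0.0], [-0.296, 0.955, 0.007], [-0.002, 0.006, -1.0]]
force: [2.8, 7.0, 1.7]
opening: 0.28
```

```bash
python3 arc.py  .6 .66 .68 .7 .72
```

```text
tool at handle angle 0.5330035033637461 r 0.11509235061541268 z 0.08677981395532647 j [ -29.9   35.   108.4    0.6   36.8 -137.6]
0.6 [-0.001, -0.038, -0.001, 0.004, 0.002, -0.032]
0.66 [-0.004, -0.073, -0.002, 0.004, 0.002, -0.07]
0.68 [-0.005, -0.084, -0.002, 0.004, 0.002, -0.083]
0.7 [-0.007, -0.096, -0.002, 0.004, 0.002, -0.096]
0.72 [-0.009, -0.107, -0.002, 0.004, 0.002, -0.109]
```

Emit:
carry_out:
  targets:
    - [-0.001,-0.038,0,0.003,0,-0.032]
    - [-0.004,-0.073,0,0.003,0,-0.07]
    - [-0.004,-0.073,0,0.003,0,-0.07]

```text
time_s: 20.52
position: [0.4746, -0.1521, 0.0866]
tcp_rot: [[-0.918, -0.397, -0.001], [-0.397, 0.918, 0.007], [-0.001, 0.007, -1.0]]
force: [0.2, 7.5, 3.3]
opening: 0.279
```

```bash
python3 look.py 18; python3 arc.py .6 .5 .4 .3 .2 .1 0 -.1 -.2 -.3 -.4 -.5 -.6 -.66
```

```text
20.625 [ 0.4746 -0.1521  0.0866] [1.5471 7.4831 3.3291]
tool at handle angle 0.6341902014276304 r 0.11529707699139875 z 0.08657691406994449 j [ -30.8   35.4  107.4    0.5   37.5 -144.5]
0.6 [-0.002, 0.02, -0.002, 0.004, 0.001, 0.036]
0.5 [-0.008, 0.077, -0.002, 0.004, 0.001, 0.1]
0.4 [-0.02, 0.133, -0.001, 0.004, 0.0, 0.164]
0.3 [-0.038, 0.188, -0.001, 0.004, 0.0, 0.227]
0.2 [-0.06, 0.241, -0.0, 0.004, 0.0, 0.291]
0.1 [-0.088, 0.291, -0.0, 0.004, -0.0, 0.354]
0.0 [-0.121, 0.338, 0.0, 0.004, -0.0, 0.418]
-0.1 [-0.158, 0.382, 0.0, 0.004, -0.001, 0.482]
-0.2 [-0.2, 0.422, 0.001, 0.004, -0.001, 0.546]
-0.3 [-0.245, 0.457, 0.001, 0.004, -0.001, 0.609]
-0.4 [-0.294, 0.488, 0.001, 0.004, -0.001, 0.673]
-0.5 [-0.345, 0.513, 0.002, 0.004, -0.002, 0.736]
-0.6 [-0.399, 0.534, 0.002, 0.004, -0.002, 0.8]
-0.66 [-0.432, 0.544, 0.002, 0.004, -0.002, 0.838]
```

View pics/top18c.png

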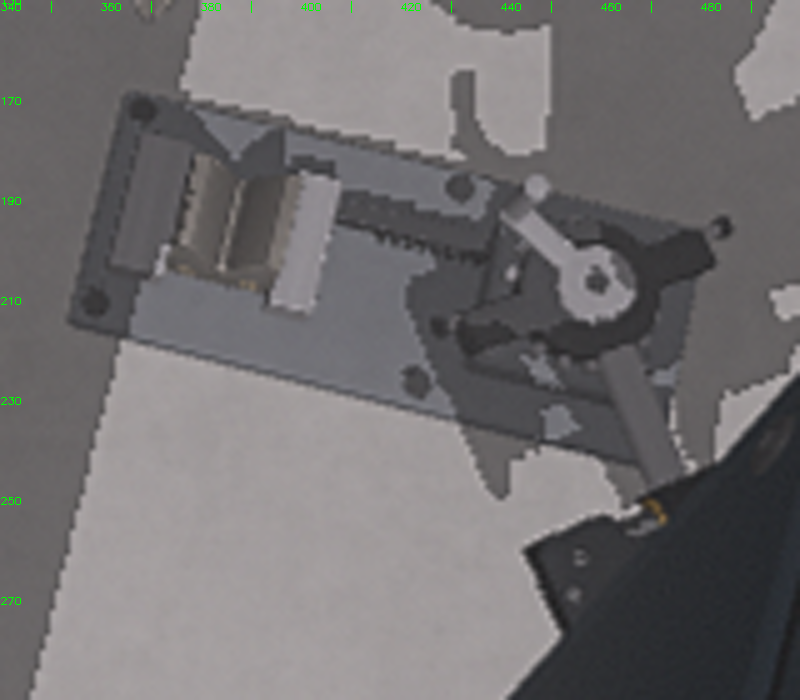

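View pics/side18c.png

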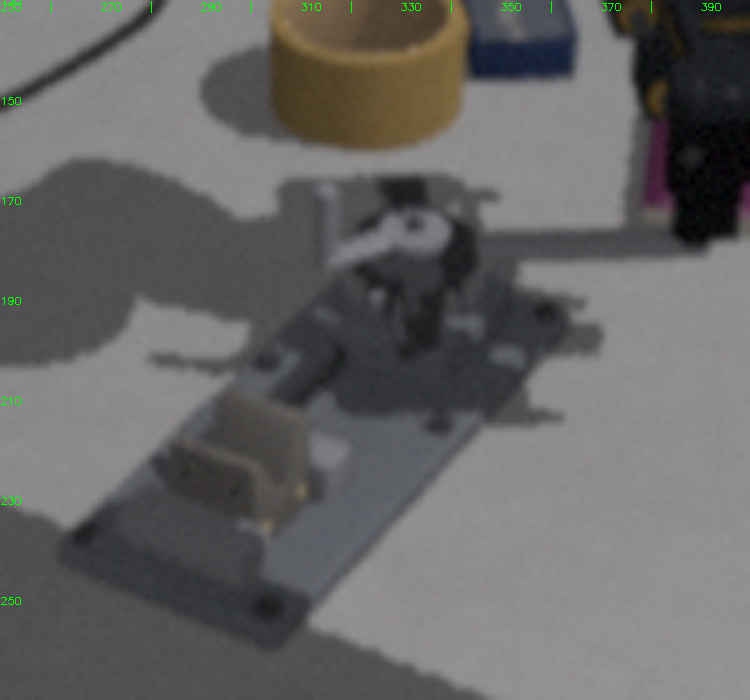

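Emit:
carry_out:
  targets:
    - [-0.002,0.02,0,0.003,0,0.036]
    - [-0.008,0.077,0,0.003,0,0.1]
    - [-0.02,0.133,0,0.003,0,0.164]
    - [-0.038,0.188,0,0.003,0,0.227]
    - [-0.06,0.241,0,0.003,0,0.291]
    - [-0.088,0.291,0,0.003,0,0.354]
    - [-0.121,0.338,0,0.003,0,0.418]
    - [-0.158,0.382,0,0.003,0,0.482]
    - [-0.2,0.422,0,0.003,0,0.546]
    - [-0.245,0.457,0,0.003,0,0.609]
    - [-0.294,0.488,0,0.003,0,0.673]
    - [-0.345,0.513,0,0.003,0,0.736]
    - [-0.399,0.534,0.002,0.003,0,0.8]
    - [-0.432,0.544,0.002,0.003,0,0.838]

```text
time_s: 22.38
position: [0.5093, -0.0178, 0.0868]
tcp_rot: [[-0.613, 0.79, -0.006], [0.79, 0.613, 0.002], [0.005, -0.004, -1.0]]
force: [-2.2, -1.9, 0.9]
opening: 0.281
```

```bash
 python3 arc.py -.6 -.5 -.4 -.3 -.2 -.1 0 .1 .2 .3 .4 .5 .6 .66
```

```text
tool at handle angle -0.650820111225817 r 0.1161523879733814 z 0.08680897748758802 j [-14.6  35.9 105.6  -0.   38.9 -52.4]
-0.6 [-0.007, -0.029, -0.001, -0.002, -0.003, -0.039]
-0.5 [-0.013, -0.086, -0.001, -0.002, -0.003, -0.103]
-0.4 [-0.025, -0.142, -0.0, -0.002, -0.003, -0.166]
-0.3 [-0.043, -0.197, -0.0, -0.002, -0.004, -0.23]
-0.2 [-0.066, -0.25, -0.0, -0.002, -0.004, -0.294]
-0.1 [-0.094, -0.3, -0.0, -0.002, -0.004, -0.357]
0.0 [-0.127, -0.347, -0.0, -0.001, -0.004, -0.421]
0.1 [-0.164, -0.391, -0.0, -0.001, -0.004, -0.485]
0.2 [-0.206, -0.43, -0.0, -0.001, -0.004, -0.548]
0.3 [-0.252, -0.465, -0.0, -0.001, -0.004, -0.612]
0.4 [-0.3, -0.496, -0.0, -0.0, -0.004, -0.676]
0.5 [-0.352, -0.521, -0.001, -0.0, -0.004, -0.739]
0.6 [-0.406, -0.542, -0.001, -0.0, -0.004, -0.803]
0.66 [-0.439, -0.551, -0.001, 0.0, -0.004, -0.841]
```

Emit:
carry_out:
  targets:
    - [-0.007,-0.029,0,0,0,-0.039]
    - [-0.013,-0.086,0,0,0,-0.103]
    - [-0.025,-0.142,0,0,0,-0.166]

```text
time_s: 22.75
position: [0.4901, -0.0394, 0.0868]
tcp_rot: [[-0.798, 0.603, -0.005], [0.603, 0.798, 0.001], [0.005, -0.002, -1.0]]
force: [1.6, 0.8, -1.1]
opening: 0.28
```

```bash
 python3 arc.py -.35 -.3 -.25 -.2 -.1 0
```

```text
tool at handle angle -0.40048795270006465 r 0.1147971915089045 z 0.08682611711443632 j [-17.6  35.1 108.2  -0.   37.  -70.5]
-0.35 [0.0, -0.029, -0.001, -0.001, -0.003, -0.031]
-0.3 [-0.002, -0.058, -0.001, -0.001, -0.003, -0.062]
-0.25 [-0.005, -0.086, -0.001, -0.001, -0.003, -0.094]
-0.2 [-0.01, -0.114, -0.001, -0.001, -0.003, -0.126]
-0.1 [-0.024, -0.17, -0.001, -0.001, -0.003, -0.19]
0.0 [-0.044, -0.224, -0.001, -0.001, -0.003, -0.253]
```

Emit:
carry_out:
  targets:
    - [0,-0.029,0,0,0,-0.031]
    - [-0.002,-0.058,0,0,0,-0.062]
    - [-0.005,-0.086,0,0,0,-0.094]
    - [-0.01,-0.114,0,0,0,-0.126]

```text
time_s: 23.25
position: [0.4791, -0.058, 0.0869]
tcp_rot: [[-0.9, 0.435, -0.002], [0.435, 0.9, 0.002], [0.002, 0.001, -1.0]]
force: [5.1, 7.4, -2.2]
opening: 0.277
```

```bash
 python3 arc.py -.15 -.1 -0.05 0 .05 .1
```

```text
tool at handle angle -0.21158275175298868 r 0.1143168080000388 z 0.08689410362626285 j [-20.2  34.6 109.6   0.1  35.9 -84.5]
-0.15 [0.003, -0.035, -0.001, 0.001, -0.002, -0.033]
-0.1 [0.0, -0.064, -0.001, 0.001, -0.002, -0.064]
-0.05 [-0.003, -0.092, -0.001, 0.001, -0.002, -0.096]
0.0 [-0.008, -0.121, -0.001, 0.001, -0.002, -0.128]
0.05 [-0.015, -0.149, -0.001, 0.001, -0.002, -0.16]
0.1 [-0.022, -0.176, -0.001, 0.001, -0.002, -0.192]
```

Emit:
carry_out:
  targets:
    - [0.003,-0.035,0,0,0,-0.033]
    - [0,-0.064,0,0,0,-0.064]

```text
time_s: 23.5
position: [0.4749, -0.068, 0.0869]
tcp_rot: [[-0.939, 0.345, 0.002], [0.345, 0.939, 0.004], [-0.0, 0.005, -1.0]]
force: [7.0, 11.3, -2.3]
opening: 0.281
```

```bash
python3 look.py 19; python3 arc.py  -.1 -0.05 0 .05 .1
```

```text
23.6 [ 0.4747 -0.0684  0.0869] [ 4.6006  8.2118 -2.2824]
tool at handle angle -0.11259542895554153 r 0.11418505574124743 z 0.08688003034728327 j [-21.7  34.5 110.2   0.4  35.4 -91.8]
-0.1 [0.004, -0.007, -0.001, 0.002, -0.0, -0.002]
-0.05 [0.003, -0.036, -0.001, 0.002, -0.0, -0.034]
0.0 [0.001, -0.065, -0.001, 0.002, 0.0, -0.066]
0.05 [-0.003, -0.093, -0.001, 0.002, 0.0, -0.098]
0.1 [-0.008, -0.121, -0.001, 0.002, 0.0, -0.13]
```

View pics/side19c.png

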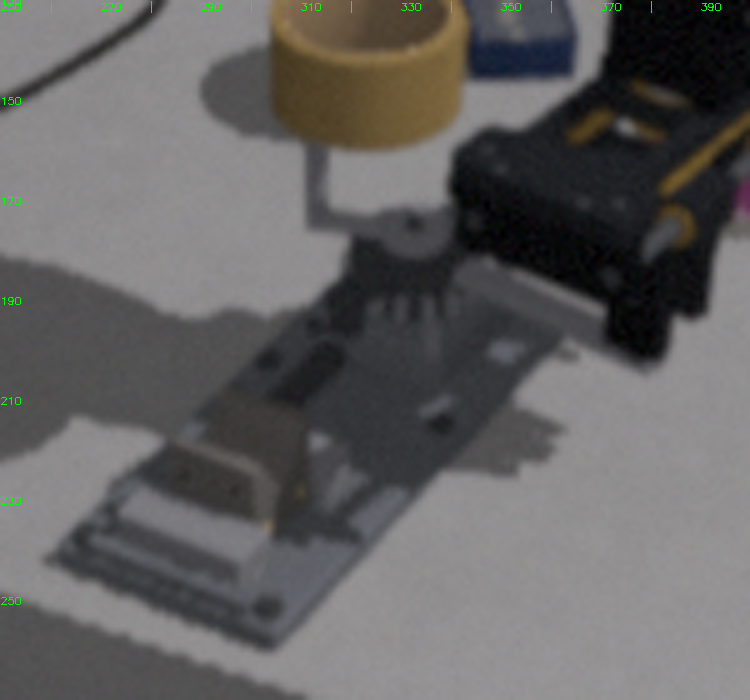

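Emit:
carry_out:
  targets:
    - [0.003,-0.036,0,0,0,-0.034]
    - [0.003,-0.05,0,0,0,-0.05]

```text
time_s: 23.85
position: [0.4725, -0.0756, 0.0869]
tcp_rot: [[-0.962, 0.274, 0.005], [0.274, 0.962, 0.007], [-0.003, 0.008, -1.0]]
force: [9.0, 13.2, -2.5]
opening: 0.28
```

```bash
 python3 arc.py  -.05 0 .05 .1 .15
```

```text
tool at handle angle -0.046350025180174725 r 0.11395441667939225 z 0.08686841800188633 j [-22.8  34.4 110.5   0.8  35.  -97.5]
-0.05 [0.005, 0.002, -0.001, 0.005, 0.002, 0.014]
0.0 [0.005, -0.027, -0.001, 0.005, 0.002, -0.018]
0.05 [0.004, -0.055, -0.001, 0.005, 0.002, -0.05]
0.1 [0.0, -0.084, -0.001, 0.005, 0.002, -0.082]
0.15 [-0.004, -0.112, -0.002, 0.005, 0.003, -0.114]
```

Emit:
carry_out:
  targets:
    - [0.004,-0.02,0,0.003,0,-0.012]
    - [0.004,-0.035,0,0.003,0,-0.03]

```text
time_s: 24.1
position: [0.4714, -0.0795, 0.0868]
tcp_rot: [[-0.973, 0.232, 0.008], [0.232, 0.973, 0.005], [-0.007, 0.007, -1.0]]
force: [9.4, 14.5, -2.1]
opening: 0.282
```

```bash
python3 look.py 20; python3 arc.py  -.05 0 .05 .1 .15
```

```text
24.2 [ 0.4714 -0.0798  0.0868] [ 8.0035 13.6415 -1.4327]
tool at handle angle -0.00853833954747829 r 0.11389251311180025 z 0.08683450138665366 j [ -23.3   34.4  110.7    0.8   34.7 -100.5]
-0.05 [0.004, 0.024, -0.001, 0.004, 0.004, 0.041]
0.0 [0.006, -0.005, -0.001, 0.004, 0.004, 0.009]
0.05 [0.005, -0.034, -0.001, 0.004, 0.004, -0.023]
0.1 [0.004, -0.062, -0.001, 0.004, 0.004, -0.055]
0.15 [0.0, -0.091, -0.002, 0.004, 0.004, -0.086]
```

View pics/top20c.png

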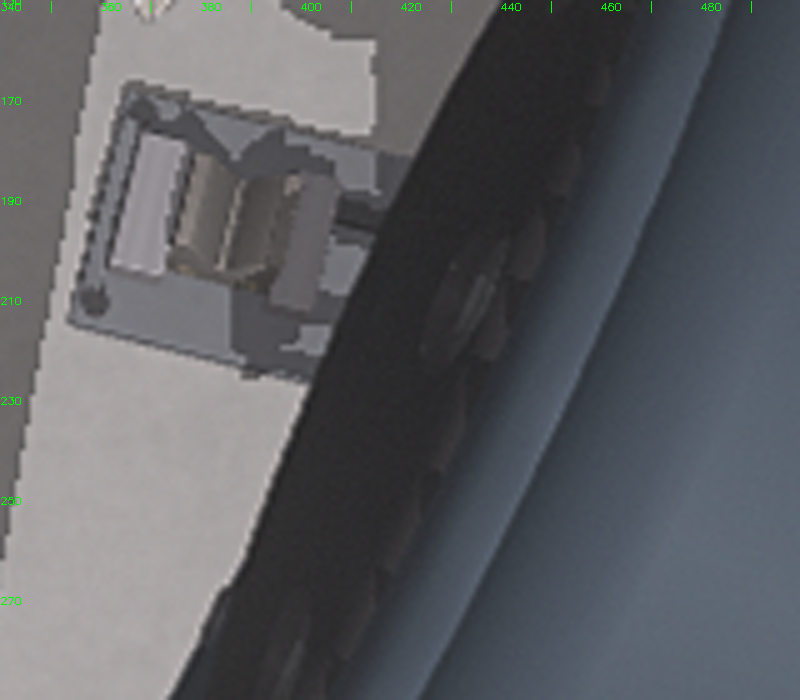

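Emit:
carry_out:
  targets:
    - [0.005,-0.034,0,0.003,0,-0.02]
    - [0.005,-0.045,0,0.003,0,-0.035]

```text
time_s: 24.45
position: [0.47, -0.0853, 0.0868]
tcp_rot: [[-0.983, 0.183, 0.011], [0.183, 0.983, 0.005], [-0.01, 0.007, -1.0]]
force: [9.2, 17.1, -1.5]
opening: 0.285
```

```bash
python3 arc.py  0 .05 .1 .15; python3 -c "
from h import *; s=bot.read_state(); print(s['force'],s['moment'])"
```

```text
tool at handle angle 0.0418040326326552 r 0.11393261037850162 z 0.08682277297622842 j [ -24.    34.3  110.8    0.9   34.4 -104.2]
0.0 [0.004, 0.024, -0.001, 0.004, 0.006, 0.041]
0.05 [0.005, -0.005, -0.001, 0.004, 0.006, 0.009]
0.1 [0.005, -0.033, -0.001, 0.004, 0.006, -0.022]
0.15 [0.003, -0.062, -0.001, 0.004, 0.006, -0.054]
[ 9.1575 17.0863 -1.5358] [ 2.8634 -1.5752 -0.0391]
```

Emit:
carry_out:
  targets:
    - [0.005,-0.033,0,0.003,0.003,-0.022]
    - [0.005,-0.06,0,0.003,0.003,-0.054]

```text
time_s: 24.7
position: [0.4688, -0.0934, 0.0868]
tcp_rot: [[-0.995, 0.103, 0.01], [0.104, 0.995, 0.006], [-0.009, 0.007, -1.0]]
force: [11.5, 19.9, -1.9]
opening: 0.282
```

```bash
python3 look.py 21; python3 arc.py  .05 .1 .15 .2; python3 -c "
from h import *; s=bot.read_state(); print(s['force'],s['moment'])"
```

```text
24.8 [ 0.4687 -0.0939  0.0868] [ 9.8749 17.6135 -0.5659]
tool at handle angle 0.11793089685914504 r 0.11381568618017308 z 0.08682463104623933 j [ -25.1   34.3  110.7    0.9   34.6 -109.8]
0.05 [0.004, 0.039, -0.001, 0.004, 0.006, 0.06]
0.1 [0.006, 0.01, -0.001, 0.004, 0.006, 0.028]
0.15 [0.006, -0.018, -0.001, 0.004, 0.006, -0.004]
0.2 [0.005, -0.047, -0.001, 0.004, 0.006, -0.035]
[ 9.8749 17.6135 -0.5659] [ 2.8377 -1.5887 -0.0756]
```

View pics/top21c.png

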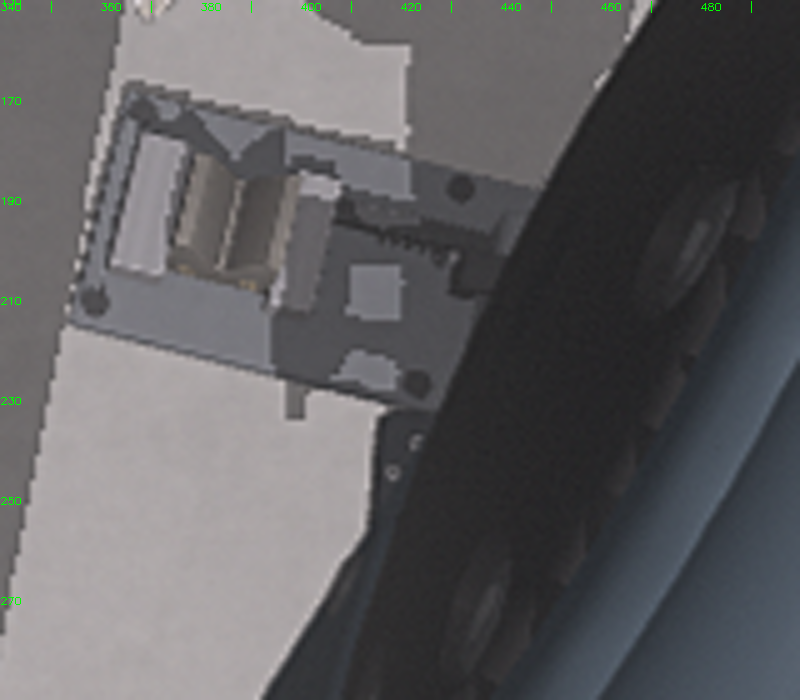

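View pics/side21c.png

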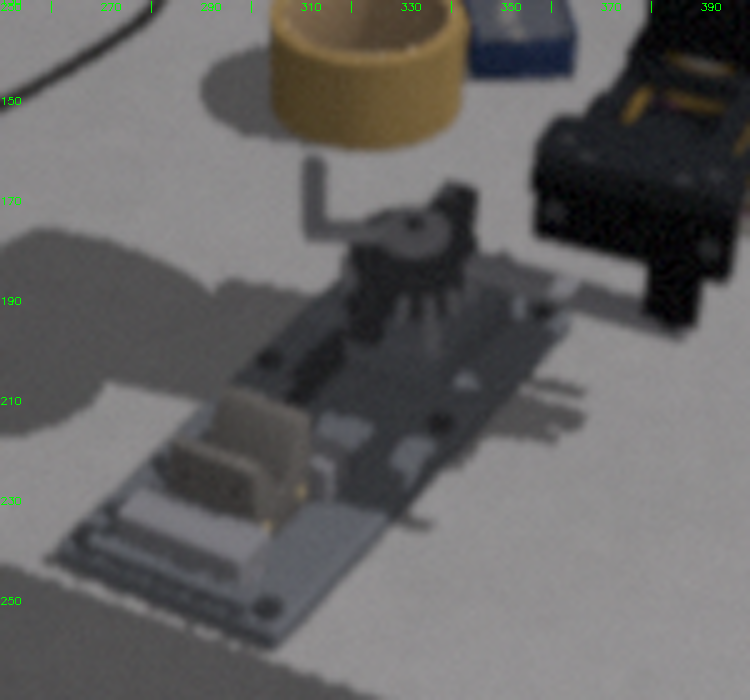

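Emit:
carry_out:
  targets:
    - [0.006,-0.018,0,0.003,0.003,-0.01]
    - [0.005,-0.047,0,0.003,0.003,-0.035]
    - [0.004,-0.07,0,0.003,0.003,-0.06]

```text
time_s: 25.18
position: [0.4669, -0.1051, 0.0867]
tcp_rot: [[-1.0, 0.011, 0.005], [0.011, 1.0, 0.004], [-0.005, 0.004, -1.0]]
force: [0.9, 1.4, 0.6]
opening: 0.282
```

```bash
python3 arc.py  .1 .15 .2 .25 .3; python3 -c "
from h import *; s=bot.read_state(); print(s['force'],s['moment'])"
```

```text
tool at handle angle 0.21660334130518866 r 0.11468314058757147 z 0.08673243656107889 j [ -26.3   34.4  110.5    0.6   34.9 -116.1]
0.1 [-0.004, 0.067, -0.001, 0.002, 0.003, 0.088]
0.15 [-0.0, 0.038, -0.001, 0.002, 0.003, 0.056]
0.2 [0.001, 0.01, -0.001, 0.002, 0.003, 0.024]
0.25 [0.002, -0.019, -0.001, 0.002, 0.004, -0.007]
0.3 [0.001, -0.048, -0.002, 0.002, 0.004, -0.039]
[0.859  1.4469 0.5505] [ 0.4817 -0.2355 -0.0063]
```

```bash
python3 look.py 22
```

```text
25.275 [ 0.4664 -0.1073  0.0868] [0.6738 0.3517 0.8377]
```

View pics/top22c.png

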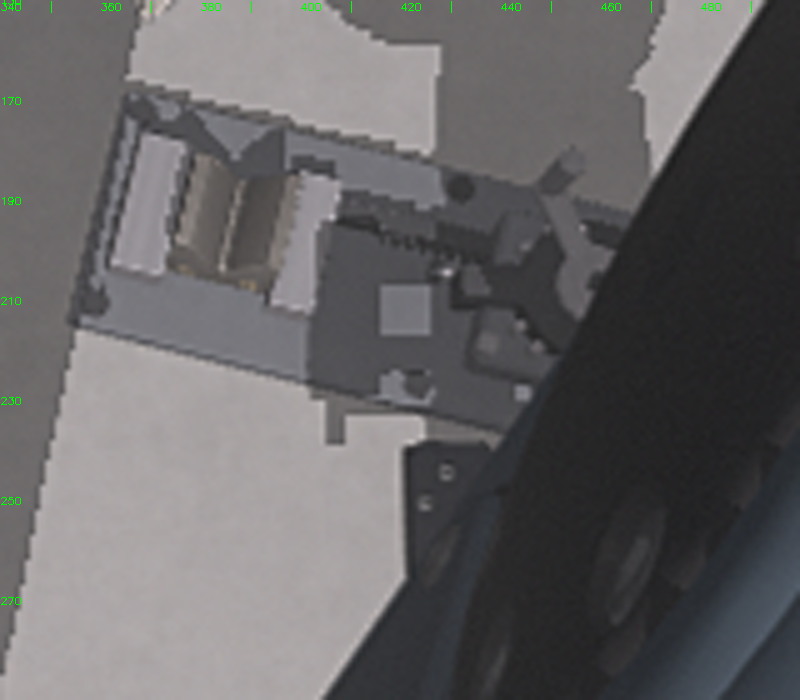

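View pics/side22c.png

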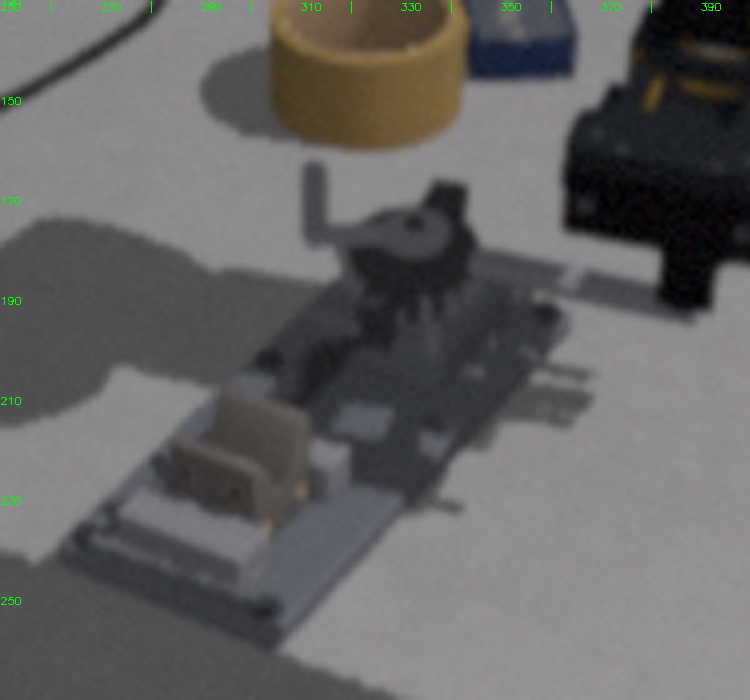

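```bash
python3 - <<'E'
from h import *
from ang import *
b,f=ang(.041,[("side",.096,(312.8,163.5)),("top",.096,(454.3,181.8))],.3); print("tab",b,f)
for th in(.17,.2,.23): print(th,"lever",b-(yaw+th))
# jaw face estimate: top face-edge upper corner & lower corner at z=.03
for uv in((400.5,184),(394,211.5),(379,177.6),(372.6,205)):
    p=ray("top",np.array(uv)-.4,.03); q=rz(-yaw)@(p-[.5983,-.0429,0]); print(uv,q)
E
python3 - <<'E'
import cv2
im=cv2.imread("pics/top22.png")[165:225,350:420]; im=cv2.resize(im,None,fx=11,fy=11,interpolation=cv2.INTER_CUBIC); cv2.imwrite("pics/z22.png",im)
E
```

```text
tab 0.35904399460112724 [0.2993 1.1782 0.8714 0.5963]
0.17 lever 0.43824399460112723
0.2 lever 0.40824399460112726
0.23 lever 0.37824399460112723
(400.5, 184) [0.0275 0.0449 0.03  ]
(394, 211.5) [-0.0297  0.0447  0.03  ]
(379, 177.6) [0.0296 0.0888 0.03  ]
(372.6, 205) [-0.0275  0.0881  0.03  ]
```

View pics/z22.png

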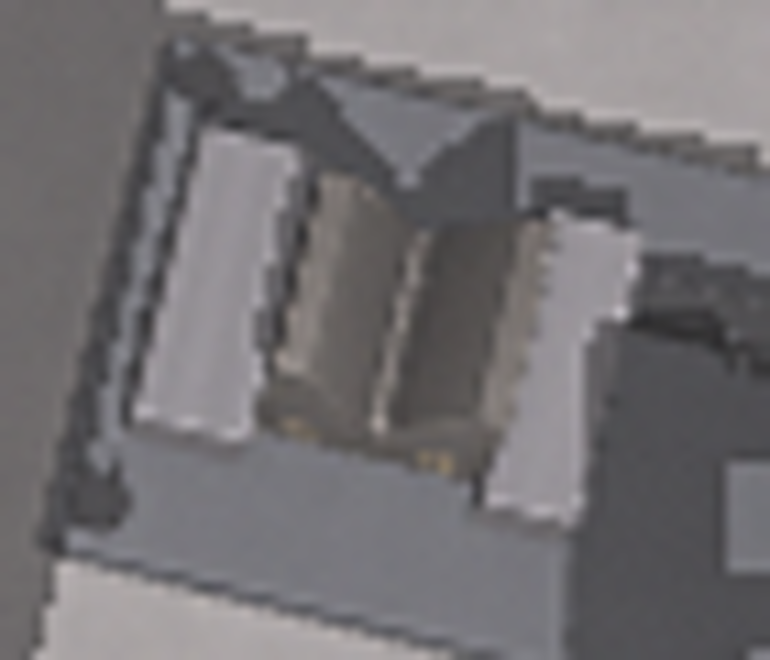

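```bash
python3 arc.py .25 .3 .35 .4 .45 .5
```

```text
tool at handle angle 0.2359311745544299 r 0.11506918958324763 z 0.08675793716371062 j [ -26.5   34.4  110.5    0.3   34.9 -116.1]
0.25 [-0.0, -0.008, -0.001, 0.0, 0.003, -0.007]
0.3 [-0.001, -0.037, -0.001, 0.0, 0.003, -0.039]
0.35 [-0.004, -0.066, -0.001, 0.0, 0.003, -0.071]
0.4 [-0.008, -0.094, -0.001, 0.0, 0.003, -0.102]
0.45 [-0.013, -0.122, -0.001, 0.0, 0.003, -0.134]
0.5 [-0.02, -0.15, -0.001, -0.0, 0.003, -0.166]
```

Emit:
carry_out:
  targets:
    - [0,-0.008,0,0,0,-0.007]
    - [-0.001,-0.037,0,0,0,-0.039]
    - [-0.004,-0.066,0,0,0.003,-0.071]

```text
time_s: 25.65
position: [0.4666, -0.1206, 0.0867]
tcp_rot: [[-0.995, -0.102, -0.001], [-0.102, 0.995, 0.001], [0.001, 0.001, -1.0]]
force: [0.8, 3.0, -0.1]
opening: 0.28
```

```bash
python3 arc.py .35 .4 .45 .5
```

```text
tool at handle angle 0.3513732380445731 r 0.11552133145184118 z 0.08671430709473373 j [ -27.8   34.6  109.8    0.    35.7 -123.7]
0.35 [-0.003, 0.001, -0.001, 0.0, -0.001, 0.001]
0.4 [-0.003, -0.028, -0.002, 0.0, -0.0, -0.031]
0.45 [-0.005, -0.057, -0.002, 0.0, -0.0, -0.063]
0.5 [-0.009, -0.085, -0.002, 0.0, -0.0, -0.095]
```

Emit:
carry_out:
  targets:
    - [-0.003,-0.028,0,0,0,-0.031]
    - [-0.005,-0.057,0,0,0,-0.063]
    - [-0.009,-0.085,0,0,0,-0.095]

```text
time_s: 26.02
position: [0.4694, -0.1367, 0.0867]
tcp_rot: [[-0.969, -0.248, -0.002], [-0.248, 0.969, 0.003], [0.001, 0.003, -1.0]]
force: [2.1, 5.9, 1.7]
opening: 0.283
```

```bash
python3 look.py 23;python3 arc.py .5 .55 .6 .64 .68
```

```text
26.125 [ 0.4695 -0.1372  0.0867] [0.114  2.3077 1.4808]
tool at handle angle 0.4977156654502357 r 0.11552775848403289 z 0.08666506429367493 j [ -29.4   34.9  108.7    0.    36.5 -133.8]
0.5 [-0.003, -0.001, -0.002, 0.001, -0.001, -0.001]
0.55 [-0.003, -0.03, -0.002, 0.001, -0.001, -0.033]
0.6 [-0.006, -0.059, -0.002, 0.001, -0.001, -0.064]
0.64 [-0.008, -0.082, -0.002, 0.001, -0.001, -0.09]
0.68 [-0.012, -0.104, -0.002, 0.002, -0.001, -0.115]
```

View pics/top23c.png

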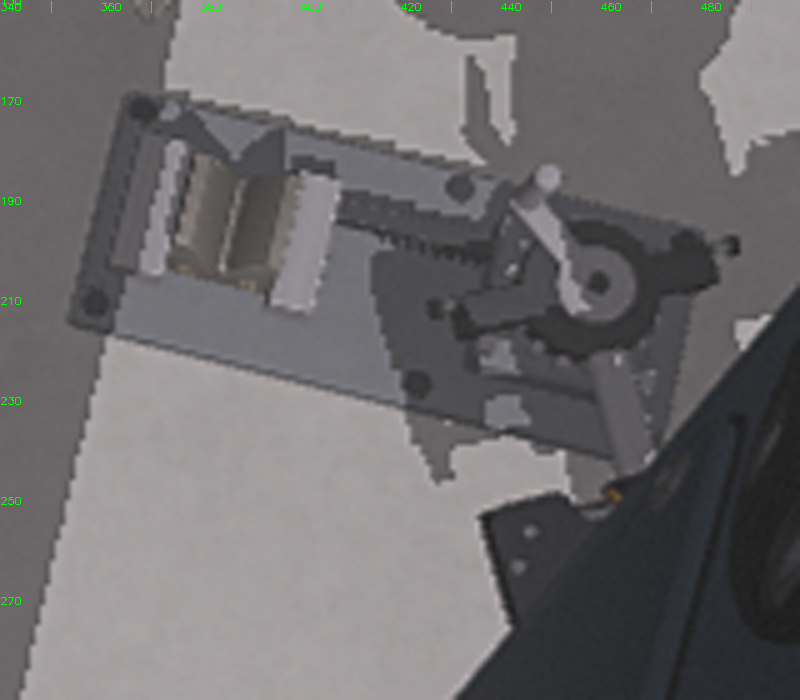

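```bash
python3 arc.py .4 .25 .1 -.05 -.2 -.35 -.5 -.6
```

```text
tool at handle angle 0.4977156654502357 r 0.11552775848403289 z 0.08666506429367493 j [ -29.4   34.9  108.7    0.    36.5 -133.8]
0.4 [-0.005, 0.056, -0.002, 0.001, -0.001, 0.063]
0.25 [-0.02, 0.141, -0.001, 0.001, -0.001, 0.158]
0.1 [-0.048, 0.223, -0.001, 0.001, -0.001, 0.254]
-0.05 [-0.087, 0.299, -0.001, 0.001, -0.001, 0.349]
-0.2 [-0.137, 0.369, -0.001, 0.001, -0.001, 0.445]
-0.35 [-0.198, 0.431, -0.001, 0.001, -0.002, 0.54]
-0.5 [-0.266, 0.483, -0.001, 0.001, -0.002, 0.636]
-0.6 [-0.316, 0.511, -0.001, 0.001, -0.002, 0.7]
```

Emit:
carry_out:
  targets:
    - [-0.005,0.056,0,0,0,0.063]
    - [-0.02,0.141,0,0,0,0.158]
    - [-0.048,0.223,0,0,0,0.254]
    - [-0.087,0.299,0,0,0,0.349]
    - [-0.137,0.369,0,0,0,0.445]
    - [-0.198,0.431,0,0,0,0.54]
    - [-0.266,0.483,0,0,0,0.636]
    - [-0.266,0.483,0,0,0,0.636]

```text
time_s: 27.12
position: [0.4973, -0.0303, 0.0867]
tcp_rot: [[-0.734, 0.679, -0.002], [0.679, 0.734, 0.001], [0.002, -0.001, -1.0]]
force: [-1.0, -0.1, 0.2]
opening: 0.282
```

```bash
python3 arc.py -.45 -.4 -.35 -.3 -.25 -.2 -.15 -.1 -.05 0
```

```text
tool at handle angle -0.5009097292214255 r 0.11509022048969167 z 0.08672125970413971 j [-16.4  35.3 107.4   0.   37.4 -63.6]
-0.45 [-0.001, -0.029, -0.001, -0.0, -0.001, -0.03]
-0.4 [-0.003, -0.058, -0.001, -0.0, -0.001, -0.062]
-0.35 [-0.007, -0.086, -0.001, -0.0, -0.001, -0.094]
-0.3 [-0.012, -0.115, -0.001, -0.0, -0.001, -0.126]
-0.25 [-0.018, -0.143, -0.001, -0.0, -0.001, -0.158]
-0.2 [-0.026, -0.17, -0.001, -0.0, -0.001, -0.189]
-0.15 [-0.035, -0.198, -0.001, -0.0, -0.001, -0.221]
-0.1 [-0.045, -0.225, -0.001, -0.0, -0.001, -0.253]
-0.05 [-0.057, -0.251, -0.001, -0.0, -0.001, -0.285]
0.0 [-0.07, -0.276, -0.001, -0.0, -0.001, -0.317]
```

Emit:
carry_out:
  targets:
    - [-0.001,-0.029,0,0,0,-0.03]
    - [-0.003,-0.058,0,0,0,-0.062]
    - [-0.007,-0.086,0,0,0,-0.094]

```text
time_s: 27.5
position: [0.4867, -0.0445, 0.0867]
tcp_rot: [[-0.828, 0.561, -0.001], [0.561, 0.828, 0.001], [0.001, 0.0, -1.0]]
force: [1.9, 2.5, -0.8]
opening: 0.282
```

Emit:
carry_out:
  targets:
    - [-0.001,-0.029,0,0,0,-0.03]
    - [-0.003,-0.058,0,0,0,-0.062]

```text
time_s: 27.75
position: [0.481, -0.0543, 0.0867]
tcp_rot: [[-0.879, 0.477, 0.001], [0.477, 0.879, 0.002], [0.0, 0.002, -1.0]]
force: [4.2, 6.8, -2.6]
opening: 0.278
```

Emit:
carry_out:
  targets:
    - [-0.001,-0.029,0,0,0,-0.03]
    - [-0.001,-0.035,0,0,0,-0.036]

```text
time_s: 28.0
position: [0.4783, -0.06, 0.0867]
tcp_rot: [[-0.905, 0.426, 0.003], [0.426, 0.905, 0.004], [-0.001, 0.005, -1.0]]
force: [4.9, 8.5, -0.9]
opening: 0.283
```

Emit:
carry_out:
  targets:
    - [0,-0.029,0,0,0,-0.03]
    - [0,-0.035,0,0,0,-0.034]

```text
time_s: 28.25
position: [0.476, -0.0654, 0.0867]
tcp_rot: [[-0.926, 0.378, 0.006], [0.378, 0.926, 0.007], [-0.003, 0.008, -1.0]]
force: [5.1, 11.2, -1.4]
opening: 0.283
```

```bash
python3 arc.py -.1 -.05 0 .05 .1 .15
```

```text
tool at handle angle -0.14102503593377014 r 0.11407830100526507 z 0.08667409519032845 j [-21.5  34.5 110.2   0.8  35.1 -89.9]
-0.1 [0.004, -0.024, -0.002, 0.005, 0.002, -0.024]
-0.05 [0.002, -0.052, -0.002, 0.005, 0.002, -0.056]
0.0 [-0.001, -0.081, -0.002, 0.005, 0.002, -0.088]
0.05 [-0.006, -0.109, -0.002, 0.005, 0.002, -0.12]
0.1 [-0.012, -0.137, -0.003, 0.005, 0.002, -0.152]
0.15 [-0.019, -0.165, -0.003, 0.005, 0.003, -0.184]
```

Emit:
carry_out:
  targets:
    - [0.004,-0.024,0,0.003,0,-0.024]
    - [0.003,-0.045,0,0.003,0.002,-0.048]

```text
time_s: 28.5
position: [0.4736, -0.0723, 0.0867]
tcp_rot: [[-0.952, 0.307, 0.006], [0.307, 0.952, 0.006], [-0.004, 0.007, -1.0]]
force: [8.2, 12.8, -1.4]
opening: 0.282
```

Emit:
carry_out:
  targets:
    - [0.002,-0.02,0,0.003,0.002,-0.02]
    - [0.002,-0.045,0,0.003,0.002,-0.045]

```text
time_s: 28.75
position: [0.4718, -0.0789, 0.0867]
tcp_rot: [[-0.971, 0.239, 0.005], [0.24, 0.971, 0.005], [-0.004, 0.006, -1.0]]
force: [8.1, 14.5, -0.7]
opening: 0.281
```

Emit:
carry_out:
  targets:
    - [0.002,-0.02,0,0.003,0.002,-0.02]
    - [0.002,-0.04,0,0.003,0.002,-0.04]

```text
time_s: 29.0
position: [0.4707, -0.0842, 0.0867]
tcp_rot: [[-0.984, 0.179, 0.005], [0.179, 0.984, 0.006], [-0.004, 0.006, -1.0]]
force: [8.4, 16.0, -1.3]
opening: 0.281
```

```bash
python3 look.py 24;python3 arc.py  0 .05 .1 .15
```

```text
29.1 [ 0.4706 -0.0845  0.0867] [ 7.6867 14.0299 -1.3086]
tool at handle angle 0.03351935536912087 r 0.11350960431054971 z 0.08672946441427949 j [ -23.8   34.4  110.5    0.7   35.  -104. ]
0.0 [0.006, 0.02, -0.001, 0.004, 0.002, 0.044]
0.05 [0.008, -0.009, -0.001, 0.004, 0.002, 0.012]
0.1 [0.008, -0.038, -0.002, 0.004, 0.002, -0.02]
0.15 [0.006, -0.067, -0.002, 0.004, 0.002, -0.052]
```

View pics/side24c.png

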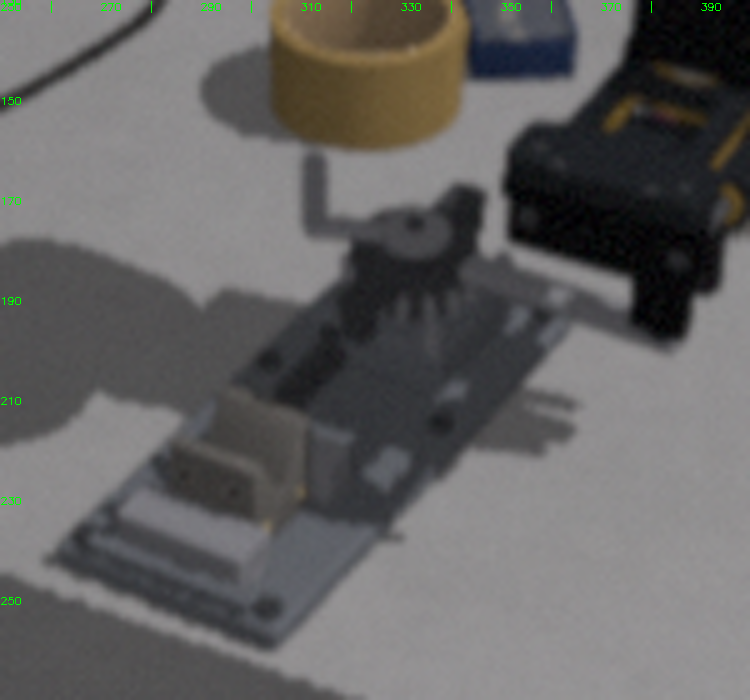

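```bash
python3 arc.py 0 -.05 -.1 -.15 -.2 -.25 
```

```text
tool at handle angle 0.03351935536912087 r 0.11350960431054971 z 0.08672946441427949 j [ -23.8   34.4  110.5    0.7   35.  -104. ]
0.0 [0.006, 0.02, -0.001, 0.004, 0.002, 0.044]
-0.05 [0.004, 0.048, -0.001, 0.004, 0.002, 0.075]
-0.1 [-0.0, 0.077, -0.001, 0.004, 0.002, 0.107]
-0.15 [-0.006, 0.105, -0.001, 0.004, 0.002, 0.139]
-0.2 [-0.013, 0.133, -0.0, 0.004, 0.002, 0.171]
-0.25 [-0.021, 0.16, -0.0, 0.004, 0.002, 0.203]
```

Emit:
carry_out:
  targets:
    - [0.006,0.02,0,0.003,0,0.04]
    - [0.004,0.048,0,0.003,0,0.075]
    - [0,0.077,0,0.003,0,0.107]
    - [-0.006,0.105,0,0.003,0,0.139]

```text
time_s: 29.6
position: [0.4766, -0.0637, 0.0868]
tcp_rot: [[-0.921, 0.39, 0.006], [0.39, 0.921, 0.001], [-0.005, 0.004, -1.0]]
force: [4.3, 4.6, -3.2]
opening: 0.28
```

Emit:
carry_out:
  targets:
    - [-0.001,0.029,0,0.002,0,0.032]
    - [-0.001,0.045,0,0.002,0,0.05]
    - [-0.001,0.045,0,0.002,0,0.05]

```text
time_s: 29.98
position: [0.4805, -0.0553, 0.0867]
tcp_rot: [[-0.888, 0.46, 0.006], [0.46, 0.888, -0.001], [-0.005, 0.002, -1.0]]
force: [3.8, 6.1, -1.6]
opening: 0.284
```

Emit:
carry_out:
  targets:
    - [-0.001,0.029,0,0.002,0,0.032]
    - [-0.004,0.058,0,0.003,0,0.064]
    - [-0.008,0.086,0,0.003,0,0.096]

```text
time_s: 30.35
position: [0.4894, -0.0415, 0.0868]
tcp_rot: [[-0.809, 0.588, 0.002], [0.588, 0.809, -0.006], [-0.005, -0.003, -1.0]]
force: [0.1, -0.4, -0.5]
opening: 0.283
```

```bash
python3 look.py 25;python3 arc.py -.35
```

```text
30.45 [ 0.4896 -0.0413  0.0868] [-0.2595  0.8996 -0.1736]
tool at handle angle -0.38416321840925427 r 0.11404007183036328 z 0.08677719277205913 j [-17.7  35.  108.6  -0.4  36.2 -71.4]
-0.35 [0.005, -0.02, -0.001, -0.002, 0.003, -0.018]
```

View pics/top25c.png

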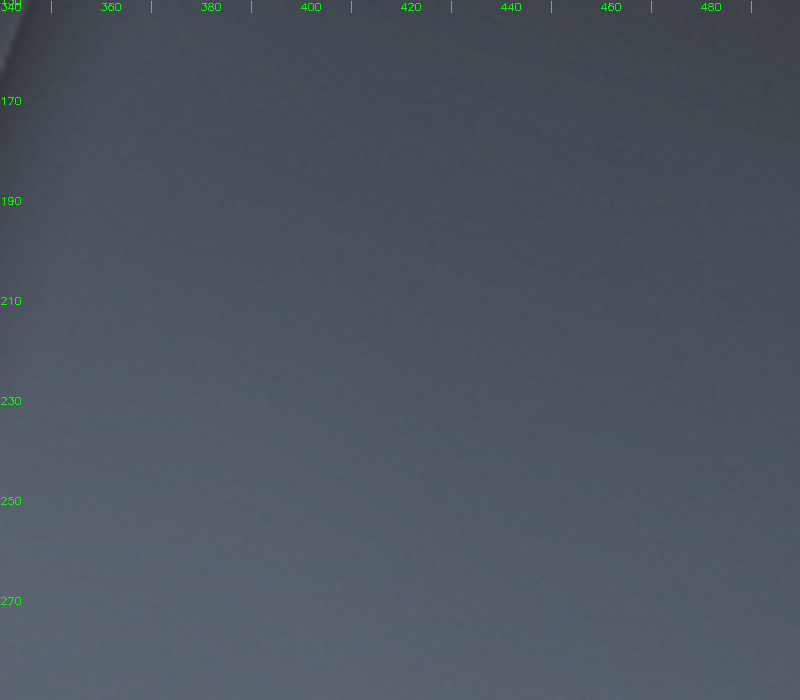

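View pics/side25c.png

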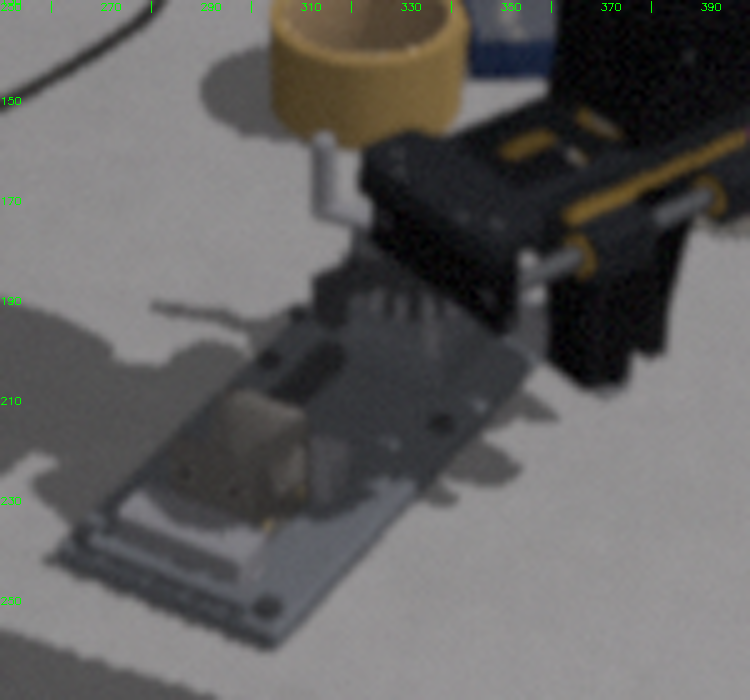

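Emit:
carry_out:
  targets:
    - [0,0,0,0,0,0]
    - [0,0,0,0,0,0]
    - [0,0,0,0,0,0]
  jaw: 0

```text
time_s: 30.82
position: [0.4895, -0.0416, 0.0868]
tcp_rot: [[-0.81, 0.587, 0.003], [0.587, 0.81, -0.006], [-0.005, -0.003, -1.0]]
force: [-0.4, -0.5, -0.1]
opening: 0.477
```

Emit:
carry_out:
  targets:
    - [0,0,-0.1,0,0,0]
    - [0,0,-0.3,0,0,0]
    - [0,0,-0.5,0,0,0]
    - [0.2,0,-0.55,0,0,0]
    - [0.5,-0.2,-0.55,0,0,0]
    - [0.5,-0.5,-0.6,0,0,0]
    - [0.5,-0.8,-0.6,0,0,0]
    - [0.5,-1,-0.6,0,0,0]

```text
time_s: 31.82
position: [0.2895, -0.1454, 0.2073]
tcp_rot: [[-0.81, 0.587, 0.003], [0.587, 0.81, -0.007], [-0.007, -0.004, -1.0]]
force: [0.9, -0.2, -0.4]
opening: 0.5
```

```bash
python3 look.py 26
```

```text
31.925 [ 0.2895 -0.1471  0.2072] [-0.018   0.9888  0.0941]
```

View pics/top26c.png

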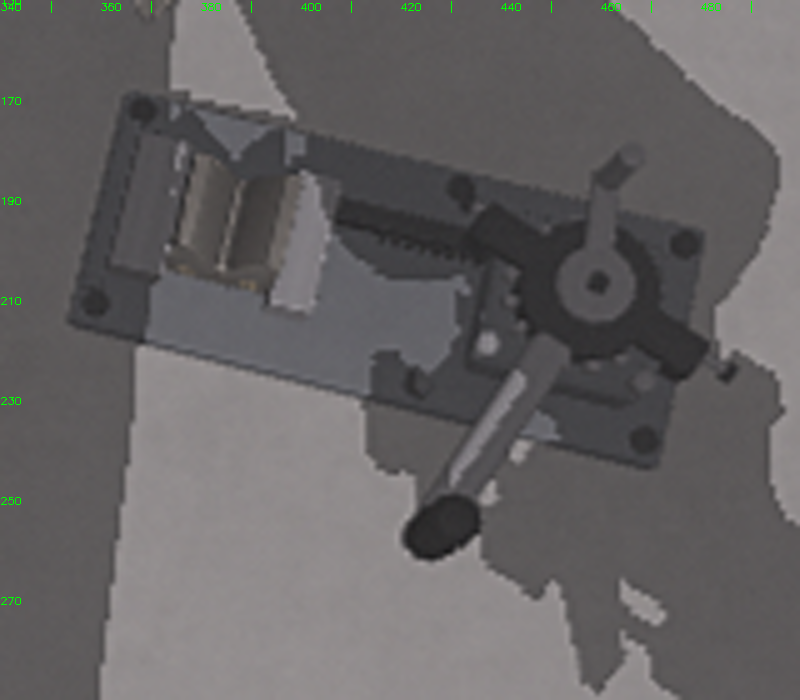

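View pics/side26c.png

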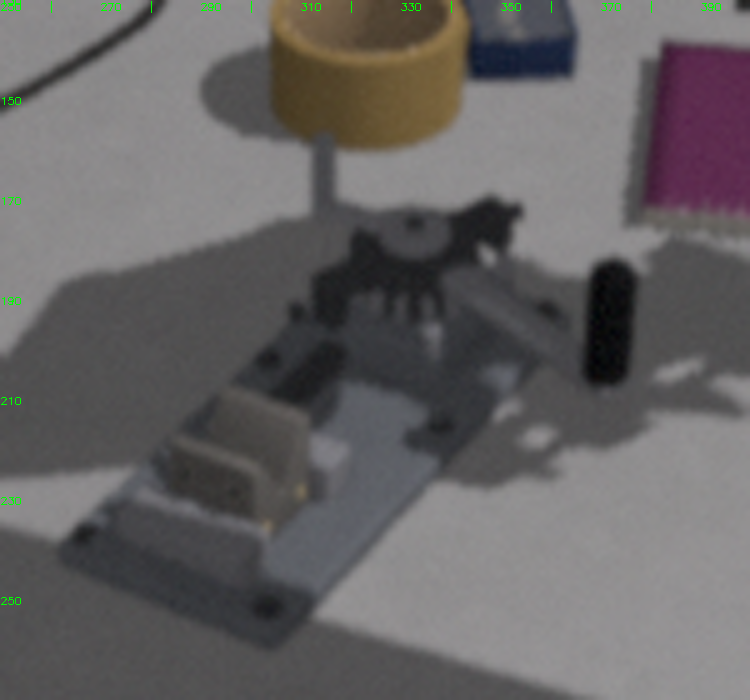

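```bash
python3 - <<'E'
import cv2,numpy as np
ims=[]
for k in(22,26):
    im=cv2.imread(f"pics/top{k}.png")[165:225,350:420]; ims.append(cv2.resize(im,None,fx=5.5,fy=5.5,interpolation=cv2.INTER_CUBIC))
a=np.hstack(ims); s=cv2.imread("pics/side26.png")[200:250,260:330]; s=cv2.resize(s,(770,550)); s=s[:260+240]
cv2.imwrite("pics/z26.png",np.vstack([a,cv2.resize(s,(a.shape[1],260))]))
d=[cv2.imread(f"pics/top{k}.png") for k in(0,26)]
cv2.imwrite("pics/cmp.png",np.hstack([cv2.resize(x[200:340,170:340],None,fx=2.3,fy=2.3) for x in d]))
E
```

```text
(no output)
```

View pics/z26.png

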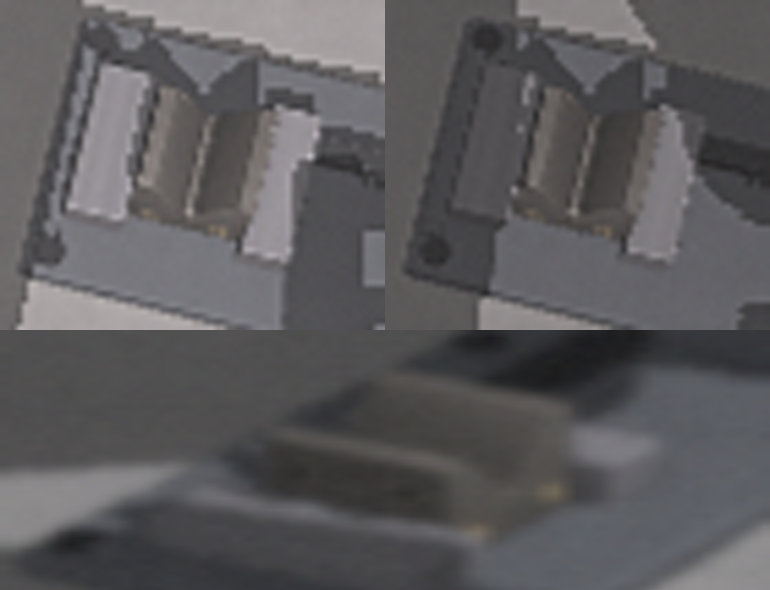

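View pics/cmp.png

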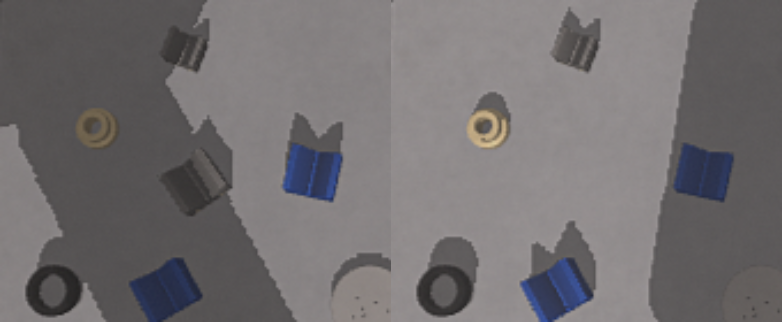

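```bash
python3 - <<'E'
from rig import bot
print(bot.hand_in()); print(bot.read_state()["time_s"])
E
```

```text
the job is handed in; nothing more can be done
None
the job is handed in; nothing more can be done
```

The larger V-block is standing V up in the clamp with the jaws closed on it, and the job was handed in at about 32 s of the 64 s allowed.

**What I did:** I gripped the block by its 38 mm sides, set it on the clamp seat and let go. I pushed the direction lever over to its positive stop; it measured about +0.44 rad, with the stop at +0.45. Only then did I swing the handle, with the fingers held loosely round the grip. It took three driving swings to bring the jaws onto the block, and a fourth to tighten it.

**Last checks:**
- **Jaw gap:** Measured in the images after the third driving swing, it was about 43–44 mm, which matches the 43 mm block. The last picture shows the jaw in the same place, with the block upright and flush.
- **Other objects:** The smaller V-block and the bushing are where they were at the start.
- **Robot:** It was clear of everything when I handed in.

**Uncertain points:**
- **Resistance gave way once:** On the third swing the handle force rose to about 23 N and then dropped suddenly. It looked like the ratchet skipping a tooth, and the jaw did not move. I drove once more to about 18 N and then eased off.
- **Grip force not measured:** When I eased off, the handle sprang back until the force was gone. The force still holding the block was not measured; I judged it firm from the handle forces and the unmoved jaw.

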